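Set out the bench round the notebook and the timer

TASK

Set the bench out for the next seed batch with the five things lying in a row nearest the robot: stand the yellow tub to the left of the green notebook, level with the notebook's middle and about 3 cm clear of its edge, put the petri dish on top of the tub, centred on its lid, and lay the pocket magnifier on the notebook, in its middle and along its long side. Stand the black canister centred in front of the timer, about 3 cm clear of the grip bar on its dial, and the glass vial to the right of the canister, level with it, with about 3 cm between the two. Left, right and in front are as seen from the robot, squared to the notebook or the timer; leave the tape roll and the eraser at the ends of the work alone.

Things in the scene. Friction and masses are not known exactly. Their poses are not given: they have to be found in the camera images.
- notebook: Landmark, fixed to the table: closed dark green notebook lying flat, 105 mm wide (its own x), 145 mm long (its own y), 13 mm thick. Origin at the centre of its underside. Its x axis points to the robot's left (within about 15 degrees; yaw about 90 degrees), its y axis towards the robot; z up. Its left edge is the long edge at x = +52 mm.
- bench_timer: Landmark, fixed to the table: cream bench timer, 66 mm wide (y), 68 mm high, 54 mm deep (x). Its dial faces the robot (own -x, within about 17 degrees); +y is to the robot's left. Origin under the middle of it, on the table; the dial's grip bar stands out to x = -27 mm (3 cm clear is counted from there), the back is at x = +27 mm.
- yellow_tub: Loose closed round yellow tub with a flat lid, 66 mm diameter, 41 mm high, 40 g. Origin at the centre of its underside, z up; it starts upright on the table.
- petri_dish: Loose closed petri dish of clear plastic with beige filling, 61 mm diameter over the lid (56 mm where the fingers meet it), 15 mm high (the solid part that is felt is 13 mm high), 30 g. Origin at the centre of its underside, z up.
- canister: Loose black film canister with a black lid, 34 mm diameter, 50 mm high, 15 g. Origin at the centre of its underside, z up.
- vial: Loose glass specimen vial with a black screw cap, 23 mm diameter, 62 mm high (the cap, 20 mm across, is the top 16 mm), 20 g. Origin at the centre of its underside, z up.
- magnifier: Loose folding pocket magnifier lying flat: dark brown cover 28 mm wide (own x) with a round pale lens end 31 mm across; 68 mm long (own y, from -34 to +34 mm; cover from -34 to +10 mm, lens end at +y), 16 mm high, 40 g. Origin at the centre of its underside, z up. Grip it across its width (own x).
- tape_roll: Bystander, loose: roll of cream masking tape lying flat, 103 mm across, 25 mm high, at the right end of the work (another one far off at the back belongs to the room). Origin at the centre of its underside. To be left alone.
- eraser: Bystander, loose: white and blue eraser, 22 x 42 x 13 mm, lying at the left end of the work. Origin at the centre of its underside. To be left alone.
There are look-alikes about, which are no part of the job. Several things have the shape of the yellow_tub; the one meant has the colours described above.

How it is judged:
By the outcome, as a careful person would: the job done as asked, in the order asked, and still so for the second after the job is handed in, with the robot touching nothing.
It also fails if it takes over 115 s, if anything falls off the work surface, if the arm or the gripper's body presses on something with over 40 N, if the wrist force passes 120 N, or if a joint passes its speed limit or range.

ROBOT

A 7-joint arm with a two-finger parallel gripper is mounted at the origin on a cart in front of the work surface, level with it; the furniture and walls round the work are solid. World frame = base frame: x ahead of the robot, y to its left, z up, the work surface at z = 0. Lengths are in mm, angles in rad, forces in N, time in s.
With the tool pointing down it reaches from about 425 to 1025 mm from the base axis. Payload 9.4 kg.
Tool frame: the origin (TCP) lies at the very end of the fingers, on their centre line; the grasp point (between the pads) lies bot.hold_point_z behind it (bot.hold_point_z is the distance from the TCP to the grasp point, in mm); z points along the fingers, y is the line along which they close (so a half turn about z gives the same grasp; the last joint's range is limited). The gripper opens to 93 mm and grips with 3 to 60 N. Pads are 15 mm wide; open, the fingers measure 128 mm over their backs; the gripper's body (75 mm by 188 mm) begins 65 mm behind the grasp point.
Start: joints at [1.134, 0.599, -0.003, 1.599, 0.002, 0.943, -0.08], TCP at [255.252, -678.58, 195.518] pointing down, gripper open.
Joint ranges: [-2.57, 2.57], [-0.35, 1.97], [-1.29, 1.29], [0.11, 2.56], [-1.05, 4.19], [0.11, 1.86], [-2.63, 2.63]. Speed limits (rad/s): [2.22, 2.22, 3.01, 3.01, 3.14, 3.14, 3.14].

INTERFACE

Orientations are given as a 3x3 rotation matrix whose columns are the frame's x, y, z axes.
In Python, from rig import bot gives the robot as it stands.
- The arm moves only by the tool apply_moves, never from a script. Its argument "increments" is a list of rows, each an object with "translation": the shift along the tool's x, y, z in mm, a list of three; "angular": the turn, a rotation vector about the tool's x, y, z in degrees, a list of three; "grip": the opening, from 0 (shut) to 1 (fully open). A call has 1 to 5 rows; each row is the pose to reach, as a shift and turn from the pose commanded when the call began, along the tool's axes at that moment; what a row does not reach only later rows make up. A row lasts 1/12 s, in which the tool goes at most 41.7 mm and 7.16 degrees, less where a joint would pass 70% of its speed; a pose out of reach is approached as far as the arm can. A call with a gripper value outside its range is refused whole. The fingers move at their own pace and stop on an object; "newtons" is the grip in N (left out, the last holds). Time passes only in rows, so rows that repeat a pose let the fingers close. It gives the time, the measured TCP pose, the force, the opening and the grip force at its end, in the units of the state.
- bot.sense(): the state, without advancing time (a new reading comes with each control period).
- bot.capture(name): name is "side" or "top" or "wrist"; returns a dict with "frame" (420x560x3 uint8, blue, green, red), "fx", "fy", "cx", "cy" (pixels), "world_to_cam" (4x4, takes a point from world to camera coordinates); the wrist camera has in their place "hand_eye" (4x4, takes a point from camera to tool coordinates, whose origin is the TCP and whose axes are the flange's). Camera axes: x right, y down, z forward; pixel columns grow to the right and rows downward; lengths in mm; the calibration is good to about 2 mm. A picture is of the moment at which its call begins: read the wrist's pose just before it. There is no depth.
- bot.finish_job(): hands the job in; it is judged then, once.
The state is a dict: "time": time; "q": joint angles; "joint_velocities": joint speeds; "joint_efforts": joint torques, N m; "eef_pos": TCP position; "tcp_rot": TCP orientation; "wrist_force": force on the tool from outside, world axes, zero at the start; "moment": the same for the moment, N m; "gripper_width": finger opening in mm; "grasp_force": force on a finger pad.
Only numpy, scipy, OpenCV 4.12 (cv2) and the standard library are available. Lean on these libraries where they do the work, as an engineer would, in place of code of your own. Each camera call takes 0.05 s, during which the arm holds its last target. There are 200 camera calls.

## Working session

There is one attempt and no reset: what is moved stays moved. The work goes in short steps, Python scripts to look and compute and a tool call to move; the robot and the scene stay as the last step left them, time stands still between calls to the robot, and variables do not carry over. Pictures are saved under pics/ and viewed, at most 14 in all, crops included, and the job is handed in when it is done.

Besides the shell and the picture viewer there is one more tool, called after "Request:" by a JSON object that holds its "op" and its "data". apply_moves: Moves the arm, as the interface text tells. Its arguments: {"type":"object","properties":{"increments":{"type":"array","items":{"type":"object","properties":{"translation":{"type":"array","items":{"type":"number"}},"angular":{"type":"array","items":{"type":"number"}},"grip":{"type":"number"}}}},"newtons":{"type":"number"}},"required":["increments"]}

```bash
ls; mkdir -p pics
cat > h.py <<'E'
import numpy as np, cv2
from rig import bot
def snap(name,fn):
    s=bot.sense(); c=bot.capture(name); cv2.imwrite('pics/'+fn+'.png',c['frame'])
    if name=='wrist':
        T=np.eye(4);T[:3,:3]=np.array(s['tcp_rot']);T[:3,3]=s['eef_pos']
        M=np.linalg.inv(T@np.array(c['hand_eye']))
    else: M=np.array(c['world_to_cam'])
    np.savez('pics/'+fn,M=M,k=[c['fx'],c['fy'],c['cx'],c['cy']])
    return c['frame']
def w(fn,u,v,z=0):
    d=np.load('pics/'+fn+'.npz');fx,fy,cx,cy=d['k'];M=np.linalg.inv(d['M'])
    r=M[:3,:3]@[(u-cx)/fx,(v-cy)/fy,1];o=M[:3,3]
    return o+r*(z-o[2])/r[2]
def px(fn,P):
    d=np.load('pics/'+fn+'.npz');fx,fy,cx,cy=d['k'];p=d['M'][:3]@[*P,1]
    return [fx*p[0]/p[2]+cx,fy*p[1]/p[2]+cy]
E
python3 - <<'E'
from h import *
a=snap('top','top0');b=snap('side','side0');
cv2.imwrite('pics/top0b.png',cv2.resize(a,(800,600),interpolation=cv2.INTER_CUBIC))
cv2.imwrite('pics/side0b.png',cv2.resize(b,(800,600),interpolation=cv2.INTER_CUBIC))
s=bot.sense();print(s,bot.hold_point_z)
for n in('top0','side0'):
    d=np.load(f'pics/{n}.npz');print(np.linalg.inv(d['M'])[:3].round(2),d['k'])
E
```

```text
pics
{'time': 0.1, 'q': array([ 1.13429709,  0.60004124, -0.00253829,  1.60004732,  0.00178753,
        0.94288887, -0.07977904]), 'joint_velocities': array([-0.00144027, -0.00134374,  0.00016721, -0.00050099, -0.00214412,
       -0.00013499, -0.00104808]), 'joint_efforts': array([ 4.55624540e-03, -7.66566038e+01,  1.50171518e+00, -2.52942306e+01,
       -5.23386849e-02,  1.35166361e-02,  9.76559795e-05]), 'eef_pos': array([ 255.08340271, -678.14693503,  194.75013344]), 'tcp_rot': array([[ 9.35943578e-01,  3.52149485e-01, -5.99112330e-04],
       [ 3.52149973e-01, -9.35942757e-01,  1.24602464e-03],
       [-1.21947911e-04, -1.37718615e-03, -9.99999044e-01]]), 'wrist_force': array([ 0.20956985, -0.76199707, -0.59188126]), 'moment': array([ 0.01180258,  0.00953157, -0.02088609]), 'grasp_force': 0.0, 'gripper_width': 92.86495558003318} 18.8
[[ 1.00000e-02 -9.80000e-01  1.80000e-01  1.76410e+02]
 [-1.00000e+00 -1.00000e-02  1.00000e-02 -3.65900e+01]
 [-1.00000e-02 -1.80000e-01 -9.80000e-01  1.65583e+03]] [518.11463846 518.11463846 281.16712313 200.12938459]
[[-9.70000e-01 -1.10000e-01  2.30000e-01  1.83970e+02]
 [-2.60000e-01  3.60000e-01 -9.00000e-01  1.07332e+03]
 [ 2.00000e-02 -9.30000e-01 -3.70000e-01  5.09710e+02]] [471.72304713 471.72304713 271.17841224 205.99068636]
```

View pics/top0b.png

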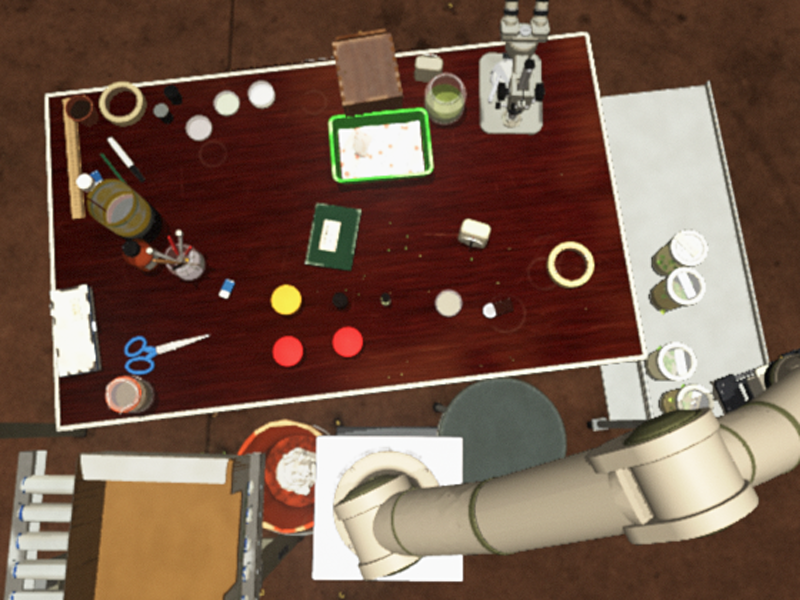

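View pics/side0b.png

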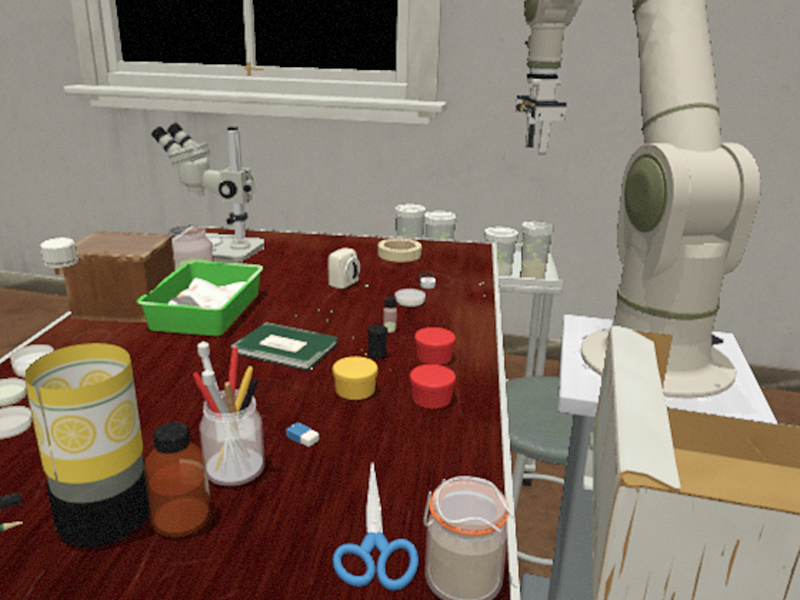

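The top view (800x600) shows the candidates. The yellow tub is at (286,300), with red look-alike tubs at (288,351) and (347,342). The canister is at (341,299) and the vial at (386,299). The petri dish is at (448,302), with other dishes at the back at (198,128), (227,103) and (261,95). The magnifier is at (497,310), the notebook at (333,236) and the timer at (474,233). Next I'll check these in a close crop.

Run:
```python
from h import *
a=cv2.imread('pics/top0.png')
cv2.imwrite('pics/c1.png',cv2.resize(a[135:245,180:380],None,fx=4,fy=4,interpolation=cv2.INTER_CUBIC))
```

```text
(no output)
```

View pics/c1.png

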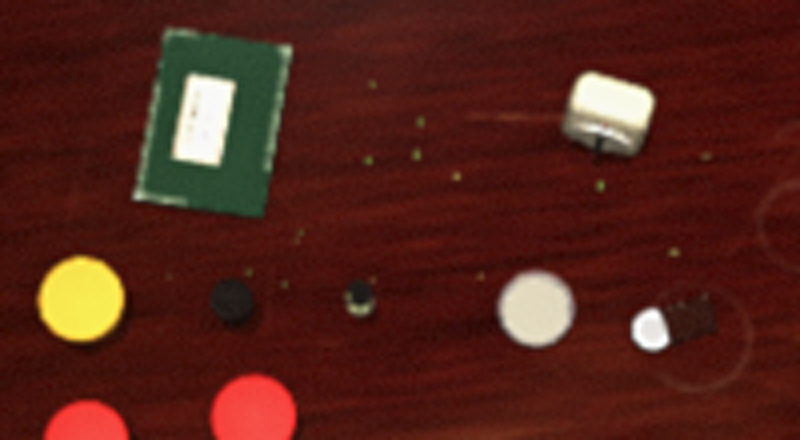

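The crop confirms the choices (crop pixels):
- Yellow tub lid at (81,299)
- Canister (232,301)
- Vial cap (359,292)
- Petri dish (536,308)
- Magnifier lens (652,330), with its cover running to (712,312)
- Notebook corners (167,30), (291,46), (264,215), (135,199)
- Timer around (610,110)

Run:
```python
from h import *
f=lambda u,v,z:w('top0',180+(u+.5)/4-.5,135+(v+.5)/4-.5,z).round(1)
for n,u,v,z in [('tub',81,299,41),('can',232,301,50),('vial',359,291,62),('petri',536,308,15),('lens',652,330,12),('cover_end',714,312,14),('nb1',167,30,13),('nb2',291,46,13),('nb3',264,215,13),('nb4',135,199,13),('tape',0,0,0),('tim bl',585,72,65),('tim br',655,95,65),('tim fl',563,120,60),('tim fr',640,155,20)]: print(n,f(u,v,z))
s=bot.sense();c=bot.capture('wrist');print(np.array(c['hand_eye']).round(3),c['fx'],c['cx'],c['cy'])
```

```text
tub [442.1 232.6  41. ]
can [440.2 112.3  50. ]
vial [447.1  12.3  62. ]
petri [ 442.6 -128.4   15. ]
lens [ 426.2 -221.4   12. ]
cover_end [ 440.9 -271.    14. ]
nb1 [671.9 175.2  13. ]
nb2 [659.1  72.7  13. ]
nb3 [517.1  91.6  13. ]
nb4 [529.3 196.6  13. ]
tape [700.5 316.8   0. ]
tim bl [ 624.6 -164.6   65. ]
tim br [ 606.2 -219.9   65. ]
tim fl [ 586.5 -147.4   60. ]
tim fr [ 568.1 -212.4   20. ]
[[ 0.00000e+00 -9.57000e-01 -2.89000e-01  8.12020e+01]
 [ 1.00000e+00  0.00000e+00 -1.00000e-03 -5.93000e-01]
 [ 1.00000e-03 -2.89000e-01  9.57000e-01 -1.88933e+02]
 [ 0.00000e+00  0.00000e+00  0.00000e+00  1.00000e+00]] 319.45627064125773 281.55530010810867 209.72251507762016
```

```bash
cat >> h.py <<'E'
from scipy.spatial.transform import Rotation as Ro
def g(x,y,z,yaw):
    s=bot.sense();R=np.array(s['tcp_rot']);a=np.radians(yaw);c,n=np.cos(a),np.sin(a)
    G=np.array([[c,n,0],[n,-c,0],[0,0,-1]])
    print('t',(R.T@(np.array([x,y,z])-s['eef_pos'])).round(1),'ang',np.degrees(Ro.from_matrix(R.T@G).as_rotvec()).round(2),'time',round(s['time'],2))
E
python3 -c "
from h import *
g(500,-100,260,90)"
```

```text
t [ 432.8 -455.   -64.6] ang [-6.000e-02 -4.000e-02 -6.938e+01] time 0.15
```

Request:
{"op": "apply_moves", "data": {"increments": [{"translation": [433,-455,-65],"angular": [0,0,-69.4],"grip": 1},{"translation": [433,-455,-65],"angular": [0,0,-69.4],"grip": 1},{"translation": [433,-455,-65],"angular": [0,0,-69.4],"grip": 1},{"translation": [433,-455,-65],"angular": [0,0,-69.4],"grip": 1},{"translation": [433,-455,-65],"angular": [0,0,-69.4],"grip": 1}]}}

```text
time: 0.57
eef_pos: [336.4, -485.8, 217.0]
tcp_rot: [[0.548, 0.837, -0.0], [0.837, -0.548, 0.0], [-0.0, -0.0, -1.0]]
wrist_force: [1.0, 0.9, 0.2]
gripper_width: 93.0
grasp_force: 0.0
```

```bash
python3 -c "
from h import *
g(500,-100,260,90);print(bot.sense()['eef_pos'])"
```

```text
t [412.4 -74.6 -43. ] ang [-2.000e-02  0.000e+00 -3.322e+01] time 0.57
[ 336.39899936 -485.82537523  217.01073102]
```

Request:
{"op": "apply_moves", "data": {"increments": [{"translation": [412,-75,-43],"angular": [0,0,-33.2],"grip": 1},{"translation": [412,-75,-43],"angular": [0,0,-33.2],"grip": 1},{"translation": [412,-75,-43],"angular": [0,0,-33.2],"grip": 1},{"translation": [412,-75,-43],"angular": [0,0,-33.2],"grip": 1},{"translation": [412,-75,-43],"angular": [0,0,-33.2],"grip": 1}]}}

```text
time: 0.98
eef_pos: [418.1, -295.5, 238.5]
tcp_rot: [[0.0, 1.0, -0.0], [1.0, -0.0, -0.0], [-0.0, -0.0, -1.0]]
wrist_force: [0.7, -0.5, -0.4]
gripper_width: 93.0
grasp_force: 0.0
```

```bash
python3 -c "
from h import *
g(500,-100,260,90);print(bot.sense()['eef_pos'])"
```

```text
t [195.5  81.9 -21.6] ang [-0.01  0.02 -0.  ] time 0.98
[ 418.11901284 -295.51125954  238.48510007]
```

Request:
{"op": "apply_moves", "data": {"increments": [{"translation": [185,82,-22],"grip": 1},{"translation": [185,82,-22],"grip": 1},{"translation": [185,82,-22],"grip": 1},{"translation": [185,82,-22],"grip": 1},{"translation": [185,82,-22],"grip": 1}]}}

```text
$.increments[0]: bad value
```

```bash
python3 -c "
from h import *
a=snap('wrist','w1');print(bot.sense()['eef_pos'])
cv2.imwrite('pics/w1b.png',cv2.resize(cv2.rotate(a,cv2.ROTATE_90_CLOCKWISE)[:,:],(450,600)))
cv2.imwrite('pics/w1c.png',cv2.resize(a,(800,600),interpolation=cv2.INTER_CUBIC))"
```

```text
[ 422.25199721 -287.6653147   239.62932639]
```

View pics/w1c.png

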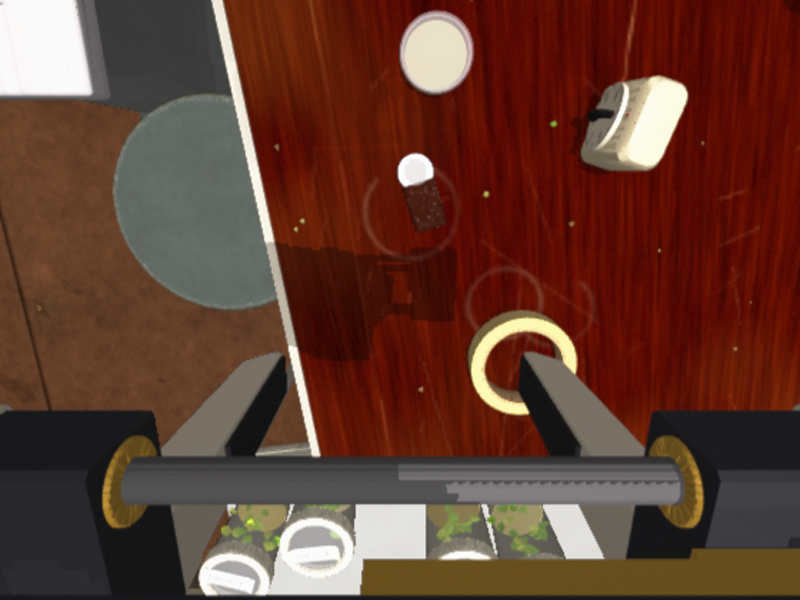

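The wrist view shows the magnifier lens at (416,170) with its cover end at (431,229). The petri dish is at (437,54) and the timer at (640,122), with its grip bar near (601,114). The tape roll is at (523,362).

Run:
```python
from h import *
f=lambda u,v,z:w('w1',(u+.5)*.7-.5,(v+.5)*.7-.5,z).round(1)
for n,u,v,z in [('lens',416,170,12),('cov a',406,186,16),('cov b',434,177,16),('cov c',417,231,16),('cov d',444,225,16),('petri',437,53,15),('tim b top l',687,92,68),('tim b top r',651,170,68),('f top l',627,80,68),('bar tip',591,113,34)]: print(n,f(u,v,z))
```

```text
lens [ 430.3 -220.5   12. ]
cov a [ 421.5 -233.9   16. ]
cov b [ 445.9 -226.3   16. ]
cov c [ 431.5 -273.3   16. ]
cov d [ 455.7 -267.9   16. ]
petri [ 446.4 -129.1   15. ]
tim b top l [ 624.2 -165.3   68. ]
tim b top r [ 606.7 -219.6   68. ]
f top l [ 579.7 -157.4   68. ]
bar tip [ 569.5 -176.2   34. ]
```

Request:
{"op": "apply_moves", "data": {"increments": [{"translation": [205,78,-20],"angular": [0,0,0],"grip": 1},{"translation": [205,78,-20],"angular": [0,0,0],"grip": 1},{"translation": [205,78,-20],"angular": [0,0,0],"grip": 1},{"translation": [205,78,-20],"angular": [0,0,0],"grip": 1},{"translation": [205,78,-20],"angular": [0,0,0],"grip": 1}]}}

```text
time: 1.45
eef_pos: [493.2, -102.4, 257.4]
tcp_rot: [[0.008, 1.0, -0.0], [1.0, -0.008, -0.0], [-0.0, -0.0, -1.0]]
wrist_force: [1.3, -1.1, -0.6]
gripper_width: 93.2
grasp_force: 0.0
```

```bash
python3 -c "
from h import *
snap('wrist','w2');print(bot.sense()['eef_pos'])"
```

```text
[496.87365557 -93.47614603 258.66101858]
```

Request:
{"op": "apply_moves", "data": {"increments": [{"translation": [210,10,0],"angular": [0,0,0],"grip": 1},{"translation": [210,10,0],"angular": [0,0,0],"grip": 1},{"translation": [210,10,0],"angular": [0,0,0],"grip": 1},{"translation": [210,10,0],"angular": [0,0,0],"grip": 1},{"translation": [210,10,0],"angular": [0,0,0],"grip": 1}]}}

```text
time: 1.92
eef_pos: [504.1, 105.4, 257.1]
tcp_rot: [[0.008, 1.0, 0.0], [1.0, -0.008, -0.0], [-0.0, 0.0, -1.0]]
wrist_force: [1.1, 0.2, -0.4]
gripper_width: 92.8
grasp_force: 0.0
```

```bash
python3 -c "
from h import *
snap('wrist','w3');print(bot.sense()['eef_pos'])
for n in ('w2','w3'):
    cv2.imwrite('pics/'+n+'c.png',cv2.resize(cv2.imread('pics/'+n+'.png'),(800,600),interpolation=cv2.INTER_CUBIC))"
```

```text
[504.19227679 115.22198714 257.83685307]
```

View pics/w2c.png

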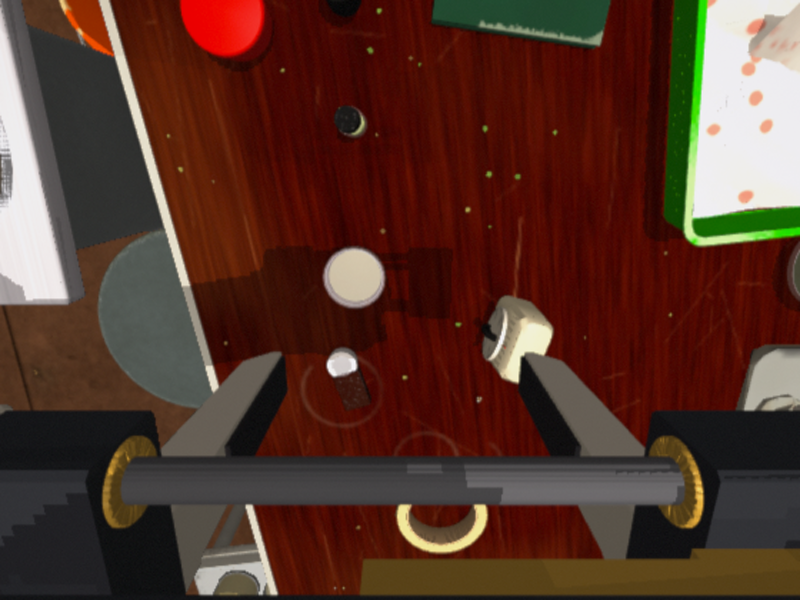

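View pics/w3c.png

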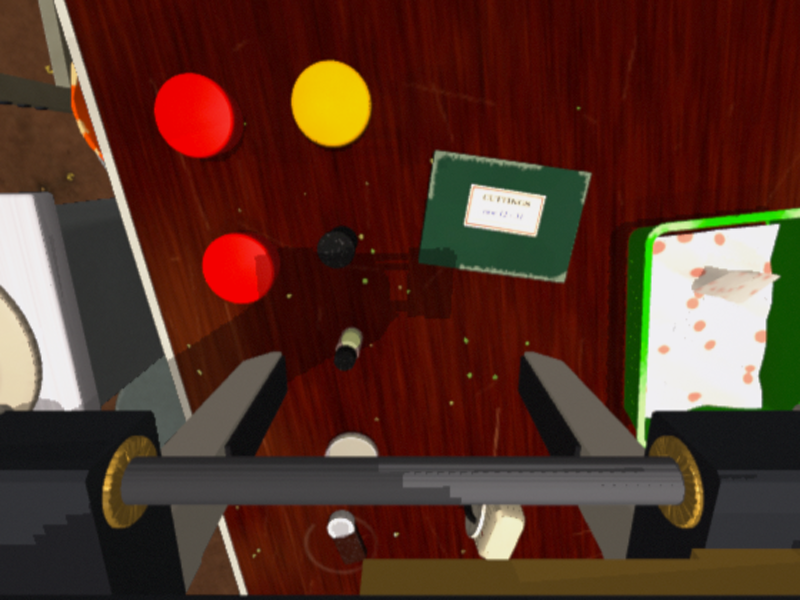

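w3 shows the yellow tub lid centred at (331,103) and the canister lid at (336,248). The notebook corners are (436,152), (591,173), (564,282) and (419,262). w2 shows the vial cap at (349,121), the petri dish at (354,277), and the timer bar near (486,330).

Run:
```python
from h import *
f=lambda i,u,v,z:w(i,(u+.5)*.7-.5,(v+.5)*.7-.5,z)
for n,i,u,v,z in [('tub','w3',331,103,41),('can','w3',336,247,50),('can bot?','w3',343,238,25),('vial','w3',347,357,62),('vial','w2',349,121,62),('petri','w2',354,277,15),('lens','w2',342,362,12)]: print(n,f(i,u,v,z).round(1))
c=np.array([f('w3',*p,13)[:2] for p in [(436,152),(591,173),(564,282),(419,262)]]);print(c.round(1),c.mean(0))
d=np.diff(np.vstack([c,c[:1]]),axis=0);print(np.hypot(*d.T),np.degrees(np.arctan2(d[:,1],d[:,0])))
g(444,234,120,90)
im=cv2.imread('pics/w1.png')[40:130,390:500];cv2.imwrite('pics/t1.png',cv2.resize(im,None,fx=6,fy=6,interpolation=cv2.INTER_CUBIC))
```

```text
tub [446.7 233.9  41. ]
can [446.3 116.3  50. ]
can bot? [449.5 120.2  25. ]
vial [453.1  17.   62. ]
vial [452.3  10.5  62. ]
petri [ 446.2 -127.3   15. ]
lens [ 430.  -218.6   12. ]
[[535.4 195.6]
 [677.4 176.2]
 [662.4  73.4]
 [520.3  94.5]] [598.86224022 134.914072  ]
[143.31565714 103.87652149 143.650981   102.20721839] [ -7.75379693 -98.27378154 171.57894709  81.53519822]
t [118.1 -60.3 138.4] ang [ 0.1  -0.31  0.08] time 1.97
```

View pics/t1.png

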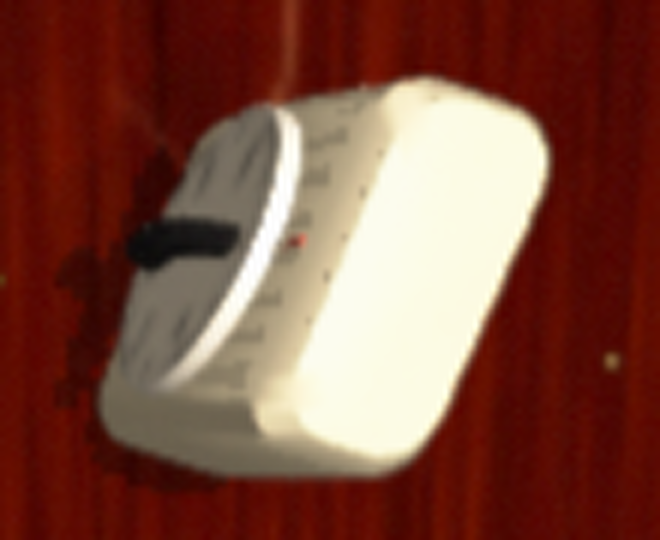

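The crop shows the timer's grip bar tip at (140,248). The top face's back edge runs (548,170)-(435,440) and its front edge (385,140)-(300,370).

Run:
```python
from h import *
f=lambda u,v,z:w('w1',390+(u+.5)/6-.5,40+(v+.5)/6-.5,z)[:2]
a=f(548,170,62);b=f(435,440,62);c=f(385,140,67);d=f(300,370,67)
for p,q in((a,b),(c,d)): e=p-q;print(p.round(1),q.round(1),np.degrees(np.arctan2(-e[0],e[1])))
print('bar',f(140,248,34), f(240,238,44))
# model fit: project box outline for yaw candidates, fit to silhouette points
from scipy.optimize import least_squares
def proj(P): return (np.array(px('w1',P))-[390,40]+.5)*6-.5
img=cv2.imread('pics/t1.png').astype(int)
m=((img[...,1]>90)).astype(np.uint8); m=cv2.morphologyEx(m,cv2.MORPH_CLOSE,np.ones((45,45)))
n,l,s,_=cv2.connectedComponentsWithStats(m);m=(l==1+np.argmax(s[1:,4])).astype(np.uint8)
def render(x,y,yaw,r=9,rr=1):
    a=np.radians(yaw);pts=[]
    for X in(-21,27):
        for Y in(-33,33):
            for Z in(0,68):
                for k in ((r,0,r),(0,r,r),(r,r,0)):
                    xx=X-np.sign(X)*k[0]*.6;yy=Y-np.sign(Y)*k[1]*.6;zz=Z-(k[2]*.6 if Z else 0)
                    pts.append(proj([x+np.cos(a)*xx-np.sin(a)*yy,y+np.sin(a)*xx+np.cos(a)*yy,zz]))
    o=np.zeros(m.shape,np.uint8);cv2.fillConvexPoly(o,cv2.convexHull(np.array(pts,np.float32)).astype(int),1);return o
best=[]
for yaw in np.arange(-30,1,2):
  for x in np.arange(590,616,2):
    for y in np.arange(-200,-170,2):
      best.append(((render(x,y,yaw)!=m).sum(),yaw,x,y))
best.sort();print(m.sum(),best[:6])
```

```text
[ 628.5 -168. ] [ 616.  -213.4] -15.330359833259548
[ 596.6 -163.9] [ 587.3 -201.5] -13.885408434224681
bar [ 569.05586726 -178.25963642] [ 583.6230367  -177.43277526]
126959 [(np.int64(26145), np.int64(-2), np.int64(600), np.int64(-188)), (np.int64(26166), np.int64(-4), np.int64(600), np.int64(-186)), (np.int64(26490), np.int64(-2), np.int64(600), np.int64(-186)), (np.int64(26835), np.int64(-4), np.int64(600), np.int64(-188)), (np.int64(26859), np.int64(-6), np.int64(600), np.int64(-186)), (np.int64(26971), np.int64(0), np.int64(600), np.int64(-186))]
```

Request:
{"op": "apply_moves", "data": {"increments": [{"translation": [118,-57,138],"angular": [0,0,0],"grip": 1},{"translation": [118,-57,138],"angular": [0,0,0],"grip": 1},{"translation": [118,-57,138],"angular": [0,0,0],"grip": 1},{"translation": [118,-57,138],"angular": [0,0,0],"grip": 1},{"translation": [118,-57,138],"angular": [0,0,0],"grip": 1}]}}

```text
time: 2.38
eef_pos: [445.8, 224.0, 116.6]
tcp_rot: [[0.005, 1.0, -0.003], [1.0, -0.005, 0.0], [0.0, -0.003, -1.0]]
wrist_force: [0.4, -0.9, -1.0]
gripper_width: 93.1
grasp_force: 0.0
```

```bash
python3 -c "
from h import *
g(447,234,20,90);a=snap('wrist','w4');cv2.imwrite('pics/w4c.png',cv2.resize(a,(800,600)))"
```

```text
t [10.   1.4 96.6] ang [-0.16 -0.   -0.27] time 2.38
```

Request:
{"op": "apply_moves", "data": {"increments": [{"translation": [0,0,20],"angular": [0,0,0],"grip": 1},{"translation": [0,0,50],"angular": [0,0,0],"grip": 1},{"translation": [0,0,80],"angular": [0,0,0],"grip": 1},{"translation": [0,0,100],"angular": [0,0,0],"grip": 1},{"translation": [0,0,100],"angular": [0,0,0],"grip": 1}]}}

```text
time: 2.85
eef_pos: [446.9, 221.0, 16.2]
tcp_rot: [[0.006, 1.0, -0.004], [1.0, -0.006, -0.003], [-0.003, -0.004, -1.0]]
wrist_force: [0.2, 0.5, -0.2]
gripper_width: 92.8
grasp_force: 0.0
```

```bash
python3 -c "
from h import *
g(447,234,16,90);print(bot.sense()['eef_pos'],bot.sense()['wrist_force'])"
```

```text
t [13.   0.   0.2] ang [-0.23  0.17 -0.37] time 2.85
[446.8925754  220.95926965  16.20829136] [ 0.1848788   0.54207196 -0.1696092 ]
```

Request:
{"op": "apply_moves", "data": {"increments": [{"translation": [13,0,10],"angular": [0,0,0],"grip": 1},{"translation": [13,0,10],"angular": [0,0,0],"grip": 1},{"translation": [13,0,10],"angular": [0,0,0],"grip": 0.6},{"translation": [13,0,10],"angular": [0,0,0],"grip": 0.5},{"translation": [13,0,10],"angular": [0,0,0],"grip": 0.5}], "newtons": 12}}

```text
time: 3.27
eef_pos: [448.7, 234.8, 10.2]
tcp_rot: [[0.007, 1.0, 0.001], [1.0, -0.007, 0.0], [0.0, 0.001, -1.0]]
wrist_force: [0.7, -0.5, 0.7]
gripper_width: 77.3
grasp_force: 0.0
```

Request:
{"op": "apply_moves", "data": {"increments": [{"translation": [0,0,0],"angular": [0,0,0],"grip": 0.5},{"translation": [0,0,0],"angular": [0,0,0],"grip": 0.5},{"translation": [0,0,0],"angular": [0,0,0],"grip": 0.5}]}}

```text
time: 3.52
eef_pos: [448.3, 235.0, 9.7]
tcp_rot: [[0.007, 1.0, 0.0], [1.0, -0.007, -0.0], [-0.0, 0.0, -1.0]]
wrist_force: [-0.8, -1.0, 7.0]
gripper_width: 63.7
grasp_force: 12.0
```

```bash
python3 -c "
from h import *
g(615,249.5,90,90);print(bot.sense()['eef_pos'],bot.sense()['gripper_width'],bot.sense()['grasp_force'])"
```

```text
t [ 15.7 166.6 -80.2] ang [ 0.03  0.02 -0.4 ] time 3.52
[448.28896744 234.95579191   9.69265793] 63.65797587211453 11.98499949008692
```

Request:
{"op": "apply_moves", "data": {"increments": [{"translation": [0,0,-30],"angular": [0,0,0],"grip": 0.5},{"translation": [5,50,-50],"angular": [0,0,0],"grip": 0.5},{"translation": [10,90,-50],"angular": [0,0,0],"grip": 0.5},{"translation": [15,130,-50],"angular": [0,0,0],"grip": 0.5},{"translation": [15,165,-50],"angular": [0,0,0],"grip": 0.5}]}}

```text
time: 3.93
eef_pos: [613.0, 249.9, 60.5]
tcp_rot: [[0.006, 1.0, 0.001], [1.0, -0.006, 0.001], [0.001, 0.001, -1.0]]
wrist_force: [0.2, 0.8, -1.3]
gripper_width: 63.8
grasp_force: 12.0
```

```bash
python3 -c "
from h import *
g(615,249.5,9.5,90);s=bot.sense();print(s['eef_pos'],s['gripper_width'],s['grasp_force'])"
```

```text
t [-0.4  1.9 51. ] ang [ 0.07 -0.08 -0.35] time 3.93
[613.03828337 249.85585626  60.45749307] 63.817419139496565 12.00004714759416
```

Request:
{"op": "apply_moves", "data": {"increments": [{"translation": [0,1,25],"angular": [0,0,0],"grip": 0.5},{"translation": [0,1,40],"angular": [0,0,0],"grip": 0.5},{"translation": [0,1,48],"angular": [0,0,0],"grip": 0.5},{"translation": [0,1,50],"angular": [0,0,0],"grip": 0.5},{"translation": [0,1,50],"angular": [0,0,0],"grip": 0.5}]}}

```text
time: 4.35
eef_pos: [611.4, 248.9, 8.8]
tcp_rot: [[0.006, 1.0, -0.001], [1.0, -0.006, -0.001], [-0.001, -0.001, -1.0]]
wrist_force: [0.6, 0.7, -0.6]
gripper_width: 63.5
grasp_force: 12.0
```

```bash
python3 -c "
from h import *
g(615,249.5,9.5,90);s=bot.sense();print(s['eef_pos'],s['wrist_force'])"
```

```text
t [ 0.6  3.6 -0.7] ang [-0.05  0.05 -0.35] time 4.35
[611.40374607 248.9220387    8.82132777] [ 0.56069079  0.66885358 -0.63079062]
```

Request:
{"op": "apply_moves", "data": {"increments": [{"translation": [0,3,-2],"angular": [0,0,0],"grip": 0.5},{"translation": [1,4,-2],"angular": [0,0,0],"grip": 0.5},{"translation": [1,4,-1],"angular": [0,0,0],"grip": 0.5},{"translation": [1,4,0],"angular": [0,0,0],"grip": 0.5}]}}

```text
time: 4.68
eef_pos: [616.1, 250.6, 9.5]
tcp_rot: [[0.006, 1.0, 0.001], [1.0, -0.006, 0.0], [0.0, 0.001, -1.0]]
wrist_force: [0.0, -0.4, -0.7]
gripper_width: 63.6
grasp_force: 12.0
```

Request:
{"op": "apply_moves", "data": {"increments": [{"translation": [0,0,0],"angular": [0,0,0],"grip": 0.9},{"translation": [0,0,0],"angular": [0,0,0],"grip": 0.9},{"translation": [0,0,0],"angular": [0,0,0],"grip": 0.9},{"translation": [0,0,-30],"angular": [0,0,0],"grip": 0.9},{"translation": [0,0,-70],"angular": [0,0,0],"grip": 0.9}]}}

```text
time: 5.1
eef_pos: [613.7, 249.2, 76.7]
tcp_rot: [[0.006, 1.0, -0.006], [1.0, -0.006, -0.003], [-0.003, -0.006, -1.0]]
wrist_force: [0.8, 0.4, 0.2]
gripper_width: 83.5
grasp_force: 0.0
```

```bash
python3 -c "
from h import *
s=bot.sense();print(s['eef_pos'],s['gripper_width']);g(447,-128,130,90)"
```

```text
[613.72940428 249.2410724   76.71438346] 83.46049105963068
t [-378.4 -164.8  -51.3] ang [-0.34  0.15 -0.34] time 5.1
```

Request:
{"op": "apply_moves", "data": {"increments": [{"translation": [0,0,-41],"angular": [0,0,0],"grip": 0.9},{"translation": [-190,-82,-55],"angular": [0,0,0],"grip": 0.9},{"translation": [-190,-82,-55],"angular": [0,0,0],"grip": 0.9},{"translation": [-190,-82,-55],"angular": [0,0,0],"grip": 0.9},{"translation": [-190,-82,-55],"angular": [0,0,0],"grip": 0.9}]}}

```text
time: 5.52
eef_pos: [548.1, 96.7, 131.8]
tcp_rot: [[0.006, 1.0, 0.001], [1.0, -0.006, -0.0], [-0.0, 0.001, -1.0]]
wrist_force: [1.4, -0.8, 0.8]
gripper_width: 83.6
grasp_force: 0.0
```

```bash
python3 -c "
from h import *
s=bot.sense();print(s['eef_pos']);g(447,-128,100,90)"
```

```text
[548.06447803  96.66853293 131.80131922]
t [-225.3  -99.7   31.8] ang [ 0.03  0.01 -0.34] time 5.52
```

Request:
{"op": "apply_moves", "data": {"increments": [{"translation": [-225,-100,0],"angular": [0,0,0],"grip": 0.9},{"translation": [-225,-100,0],"angular": [0,0,0],"grip": 0.9},{"translation": [-225,-100,0],"angular": [0,0,0],"grip": 0.9},{"translation": [-225,-100,0],"angular": [0,0,0],"grip": 0.9},{"translation": [-225,-100,0],"angular": [0,0,0],"grip": 0.9}]}}

```text
time: 5.93
eef_pos: [462.1, -93.3, 131.6]
tcp_rot: [[0.006, 1.0, 0.0], [1.0, -0.006, -0.0], [-0.0, 0.0, -1.0]]
wrist_force: [0.9, -0.9, -0.2]
gripper_width: 83.5
grasp_force: 0.0
```

```bash
python3 -c "
from h import *
s=bot.sense();print(s['eef_pos']);g(447,-128,30,90)"
```

```text
[462.13000626 -93.32085066 131.62526824]
t [-34.7 -15.  101.6] ang [ 0.03  0.02 -0.35] time 5.93
```

Request:
{"op": "apply_moves", "data": {"increments": [{"translation": [-26,-11,20],"angular": [0,0,0],"grip": 0.9},{"translation": [-26,-11,55],"angular": [0,0,0],"grip": 0.9},{"translation": [-26,-11,80],"angular": [0,0,0],"grip": 0.9},{"translation": [-26,-11,85],"angular": [0,0,0],"grip": 0.9},{"translation": [-26,-11,85],"angular": [0,0,0],"grip": 0.9}]}}

```text
time: 6.35
eef_pos: [451.3, -117.2, 45.4]
tcp_rot: [[0.006, 1.0, -0.003], [1.0, -0.006, 0.0], [0.0, -0.003, -1.0]]
wrist_force: [-0.1, 0.9, 1.0]
gripper_width: 83.8
grasp_force: 0.0
```

```bash
python3 -c "
from h import *
s=bot.sense();print(s['eef_pos']);g(447,-128,4,90)"
```

```text
[ 451.28978198 -117.22506925   45.42031817]
t [-10.8  -4.1  41.4] ang [-0.16 -0.02 -0.32] time 6.35
```

Request:
{"op": "apply_moves", "data": {"increments": [{"translation": [-11,-4,15],"angular": [0,0,0],"grip": 0.9},{"translation": [-11,-4,33],"angular": [0,0,0],"grip": 0.9},{"translation": [-11,-4,41],"angular": [0,0,0],"grip": 0.9},{"translation": [-11,-4,41],"angular": [0,0,0],"grip": 0.5},{"translation": [-11,-4,41],"angular": [0,0,0],"grip": 0.4}], "newtons": 8}}

```text
time: 6.77
eef_pos: [448.5, -128.1, 6.1]
tcp_rot: [[0.005, 1.0, 0.0], [1.0, -0.005, -0.0], [-0.0, 0.0, -1.0]]
wrist_force: [0.6, 1.1, 0.2]
gripper_width: 75.2
grasp_force: 0.0
```

Request:
{"op": "apply_moves", "data": {"increments": [{"translation": [0,0,0],"angular": [0,0,0],"grip": 0.4},{"translation": [0,0,0],"angular": [0,0,0],"grip": 0.4},{"translation": [0,0,0],"angular": [0,0,0],"grip": 0.4}]}}

```text
time: 7.02
eef_pos: [448.4, -128.7, 6.2]
tcp_rot: [[0.006, 1.0, 0.001], [1.0, -0.006, -0.0], [-0.0, 0.001, -1.0]]
wrist_force: [-0.3, -1.4, 0.1]
gripper_width: 55.0
grasp_force: 0.0
```

```bash
python3 -c "
from h import *
s=bot.sense();print(s['eef_pos'],s['wrist_force'],s['gripper_width'],s['grasp_force']);g(615,250,120,90)"
```

```text
[ 448.41252932 -128.68520241    6.1543976 ] [-0.29135833 -1.43590927  0.08719307] 54.95687724669557 0.0
t [ 379.7  164.3 -113.7] ang [ 0.07  0.01 -0.37] time 7.02
```

Request:
{"op": "apply_moves", "data": {"increments": [{"translation": [0,0,0],"angular": [0,0,0],"grip": 0.4},{"translation": [0,0,0],"angular": [0,0,0],"grip": 0.4}]}}

```text
time: 7.18
eef_pos: [448.1, -128.8, 5.7]
tcp_rot: [[0.007, 1.0, 0.0], [1.0, -0.007, -0.0], [-0.0, 0.0, -1.0]]
wrist_force: [-0.7, -0.7, 0.5]
gripper_width: 41.7
grasp_force: 0.0
```

```bash
python3 -c "
from h import *
a=snap('wrist','w5')
cv2.imwrite('pics/w5c.png',cv2.resize(a,(640,480)))"
```

```text
(no output)
```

View pics/w5c.png

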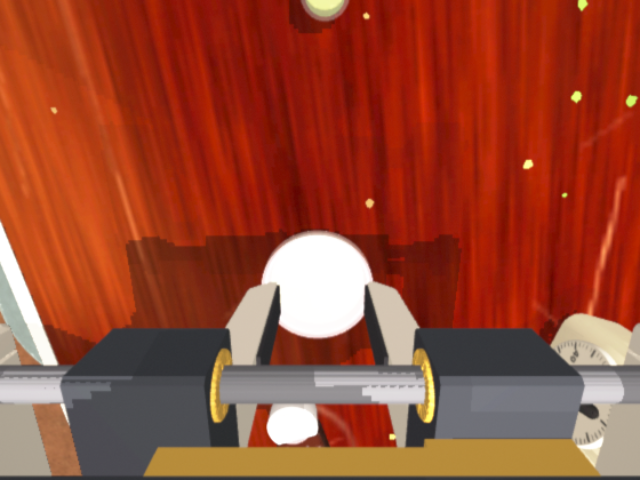

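```bash
python3 -c "
from h import *
print(w('w5',278.3,249.4,15), px('w5',[448,-128.8,15]), px('w5',[448,-128.8,5.7]));s=bot.sense();print(s['eef_pos'],s['gripper_width'])
for f,u,v in(('w1',437,53),('w2',354,277)): print(w(f,u*.7,v*.7,15))
a=snap('top','top1');cv2.imwrite('pics/top1c.png',cv2.resize(a[135:245,180:380],None,fx=4,fy=4,interpolation=cv2.INTER_CUBIC))"
```

```text
[ 446.32919435 -126.63661637   15.        ] [np.float64(281.0634254635998), np.float64(252.64037029639252)] [np.float64(281.0739412407019), np.float64(246.5787313136023)]
[ 448.02100781 -128.75818865    5.61006818] 39.26903966061759
[ 446.62402921 -129.23847229   15.        ]
[ 446.40213575 -127.56030413   15.        ]
```

```bash
python3 -c "
from h import *
a=snap('side','side1');u,v=map(int,px('side1',[447,-128,15]));print(u,v)
c=a[max(v-50,0):v+40,u-60:u+60];cv2.imwrite('pics/side1c.png',cv2.resize(c,None,fx=6,fy=6,interpolation=cv2.INTER_CUBIC));s=bot.sense();print(s['gripper_width'],s['grasp_force'],s['wrist_force'])"
```

```text
287 205
37.77413459294607 0.0 [-0.32332475 -0.38122447  0.03763334]
```

View pics/side1c.png

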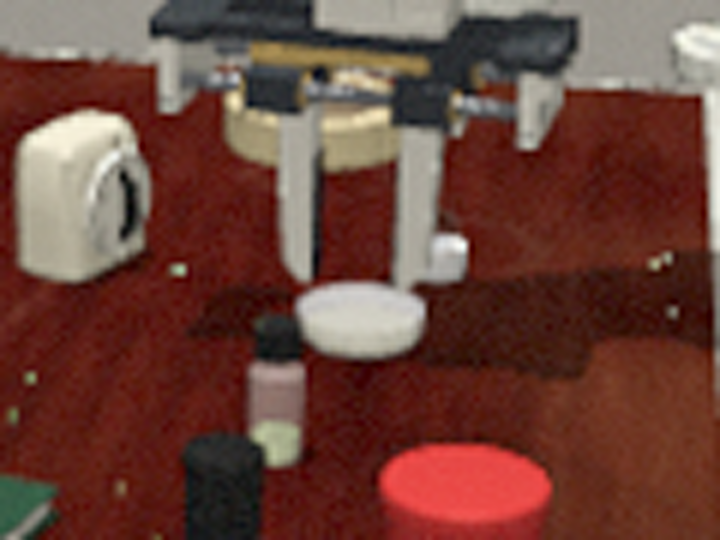

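The side view shows the dish in front, with the fingertips ending visibly above it at about z≈22 rather than the 6 reported. So the tips sit higher than the reading says. I'll open and feel my way down.

Request:
{"op": "apply_moves", "data": {"increments": [{"translation": [0,-2,0],"angular": [0,0,0],"grip": 0.9},{"translation": [0,-2,0],"angular": [0,0,0],"grip": 0.9},{"translation": [0,-2,0],"angular": [0,0,0],"grip": 0.9},{"translation": [0,-2,0],"angular": [0,0,0],"grip": 0.9},{"translation": [0,-2,0],"angular": [0,0,0],"grip": 0.9}]}}

```text
time: 7.75
eef_pos: [446.0, -128.6, 5.4]
tcp_rot: [[0.007, 1.0, -0.0], [1.0, -0.007, 0.0], [0.0, -0.0, -1.0]]
wrist_force: [0.6, -0.1, 0.6]
gripper_width: 66.4
grasp_force: 0.0
```

Request:
{"op": "apply_moves", "data": {"increments": [{"translation": [0,0,0],"angular": [0,0,0],"grip": 0.9},{"translation": [0,0,3],"angular": [0,0,0],"grip": 0.9},{"translation": [0,0,6],"angular": [0,0,0],"grip": 0.9},{"translation": [0,0,6],"angular": [0,0,0],"grip": 0.9}]}}

```text
time: 8.08
eef_pos: [445.8, -128.5, -1.2]
tcp_rot: [[0.006, 1.0, -0.001], [1.0, -0.006, 0.0], [0.0, -0.001, -1.0]]
wrist_force: [-0.2, -0.7, 0.2]
gripper_width: 83.4
grasp_force: 0.0
```

Request:
{"op": "apply_moves", "data": {"increments": [{"translation": [0,0,3],"angular": [0,0,0],"grip": 0.9},{"translation": [0,0,6],"angular": [0,0,0],"grip": 0.9},{"translation": [0,0,6],"angular": [0,0,0],"grip": 0.9}]}}

```text
time: 8.33
eef_pos: [445.8, -128.5, -7.2]
tcp_rot: [[0.006, 1.0, -0.001], [1.0, -0.006, 0.0], [0.0, -0.001, -1.0]]
wrist_force: [0.2, 0.4, 0.1]
gripper_width: 83.5
grasp_force: 0.0
```

Request:
{"op": "apply_moves", "data": {"increments": [{"translation": [0,0,2],"angular": [0,0,0],"grip": 0.9},{"translation": [0,0,4],"angular": [0,0,0],"grip": 0.9},{"translation": [0,0,4],"angular": [0,0,0],"grip": 0.9}]}}

```text
time: 8.58
eef_pos: [445.9, -128.6, -10.9]
tcp_rot: [[0.006, 1.0, -0.0], [1.0, -0.006, 0.0], [0.0, -0.0, -1.0]]
wrist_force: [-0.1, -0.2, -0.2]
gripper_width: 83.8
grasp_force: 0.0
```

```bash
python3 -c "
from h import *
a=snap('side','side2');u,v=map(int,px('side2',[447,-128,15]))
c=a[max(v-50,0):v+40,u-60:u+60];cv2.imwrite('pics/side2c.png',cv2.resize(c,None,fx=6,fy=6,interpolation=cv2.INTER_CUBIC))"
```

```text
(no output)
```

View pics/side2c.png

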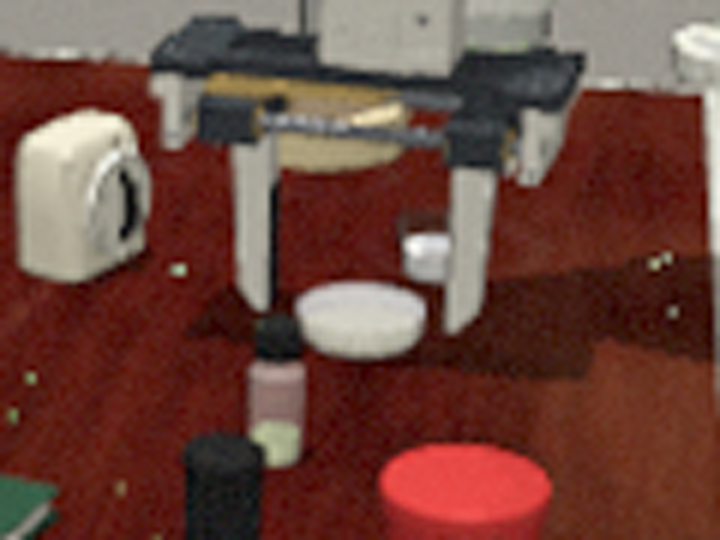

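The tips are beside the dish and still a few mm above the table, so the reported z reads about 18 mm low. I'll go 3 mm lower and close.

Request:
{"op": "apply_moves", "data": {"increments": [{"translation": [0,1,3],"angular": [0,0,0],"grip": 0.9},{"translation": [0,1,3],"angular": [0,0,0],"grip": 0.5},{"translation": [0,1,3],"angular": [0,0,0],"grip": 0.5},{"translation": [0,1,3],"angular": [0,0,0],"grip": 0.5},{"translation": [0,1,3],"angular": [0,0,0],"grip": 0.5}], "newtons": 8}}

```text
time: 9.05
eef_pos: [447.0, -128.7, -13.6]
tcp_rot: [[0.007, 1.0, 0.0], [1.0, -0.007, -0.0], [-0.0, 0.0, -1.0]]
wrist_force: [0.3, -0.3, 0.5]
gripper_width: 61.5
grasp_force: 0.0
```

Request:
{"op": "apply_moves", "data": {"increments": [{"translation": [0,0,0],"angular": [0,0,0],"grip": 0.5},{"translation": [0,0,0],"angular": [0,0,0],"grip": 0.5}]}}

```text
time: 9.22
eef_pos: [446.9, -128.7, -13.6]
tcp_rot: [[0.007, 1.0, -0.0], [1.0, -0.007, -0.0], [-0.0, -0.0, -1.0]]
wrist_force: [0.4, -0.9, 0.3]
gripper_width: 55.3
grasp_force: 8.0
```

Request:
{"op": "apply_moves", "data": {"increments": [{"translation": [0,0,-40],"angular": [0,0,0],"grip": 0.5},{"translation": [0,0,-80],"angular": [0,0,0],"grip": 0.5},{"translation": [100,44,-105],"angular": [0,0,0],"grip": 0.5},{"translation": [100,44,-105],"angular": [0,0,0],"grip": 0.5},{"translation": [140,62,-105],"angular": [0,0,0],"grip": 0.5}]}}

```text
time: 9.63
eef_pos: [498.2, -17.9, 90.5]
tcp_rot: [[0.013, 1.0, 0.002], [1.0, -0.013, -0.0], [-0.0, 0.002, -1.0]]
wrist_force: [0.1, 0.2, -1.5]
gripper_width: 55.4
grasp_force: 8.0
```

```bash
python3 -c "
from h import *
s=bot.sense();print(s['eef_pos'],s['gripper_width'],s['grasp_force']);g(616,249,80,90)"
```

```text
[498.23791466 -17.85498758  90.47383129] 55.36601053936902 7.998721803305671
t [268.4 114.3  10.7] ang [ 0.14  0.01 -0.74] time 9.63
```

Request:
{"op": "apply_moves", "data": {"increments": [{"translation": [40,17,0],"angular": [0,0,0],"grip": 0.5},{"translation": [80,34,0],"angular": [0,0,0],"grip": 0.5},{"translation": [120,51,0],"angular": [0,0,0],"grip": 0.5},{"translation": [158,67,0],"angular": [0,0,0],"grip": 0.5},{"translation": [195,83,0],"angular": [0,0,0],"grip": 0.5}]}}

```text
time: 10.05
eef_pos: [580.4, 176.3, 88.7]
tcp_rot: [[0.006, 1.0, -0.0], [1.0, -0.006, -0.0], [-0.0, -0.0, -1.0]]
wrist_force: [0.6, -0.8, -1.0]
gripper_width: 55.1
grasp_force: 8.0
```

```bash
python3 -c "
from h import *
s=bot.sense();print(s['eef_pos'],s['gripper_width'],s['grasp_force']);g(616,249,45,90)"
```

```text
[580.38088651 176.28563746  88.70297281] 55.08427521707701 7.999120729509741
t [73.  35.2 43.7] ang [-0.01  0.02 -0.37] time 10.05
```

Request:
{"op": "apply_moves", "data": {"increments": [{"translation": [37,18,0],"angular": [0,0,0],"grip": 0.5},{"translation": [65,31,10],"angular": [0,0,0],"grip": 0.5},{"translation": [73,35,30],"angular": [0,0,0],"grip": 0.5},{"translation": [73,35,43],"angular": [0,0,0],"grip": 0.5},{"translation": [73,35,43],"angular": [0,0,0],"grip": 0.5}]}}

```text
time: 10.47
eef_pos: [613.4, 246.1, 42.4]
tcp_rot: [[0.005, 1.0, -0.005], [1.0, -0.006, -0.003], [-0.003, -0.005, -1.0]]
wrist_force: [-0.1, -1.3, -0.9]
gripper_width: 55.0
grasp_force: 8.0
```

```bash
python3 -c "
from h import *
s=bot.sense();g(616,249,28,90)
a=snap('wrist','w6');b=snap('side','side3');u,v=map(int,px('side3',[616,249,45]));x=max(u-60,0)
c=b[v-60:v+60,x:x+120]
o=np.hstack([cv2.resize(a,(400,300)),cv2.resize(c,(300,300),interpolation=cv2.INTER_CUBIC)]);cv2.imwrite('pics/p1.png',o);print(px('w6',[616,249.5,41]),u,v)"
```

```text
t [ 2.9  2.6 14.4] ang [-0.27  0.15 -0.32] time 10.47
[np.float64(285.1473536202978), np.float64(240.75689877896403)] 171 246
```

View pics/p1.png

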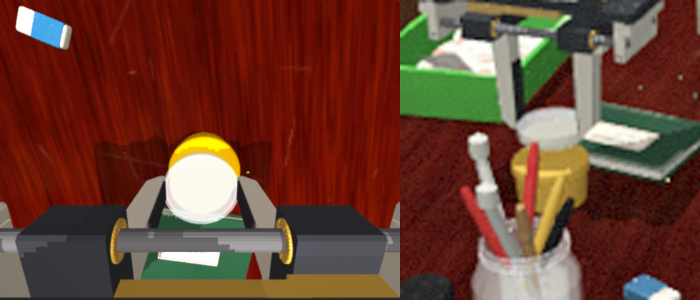

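The wrist view shows the tub lid under the dish where I expected it, with its centre near (204,170). I'll lower the dish onto it.

Request:
{"op": "apply_moves", "data": {"increments": [{"translation": [3,3,5],"angular": [0,0,0],"grip": 0.5},{"translation": [3,3,10],"angular": [0,0,0],"grip": 0.5},{"translation": [3,3,13],"angular": [0,0,0],"grip": 0.5},{"translation": [3,3,15],"angular": [0,0,0],"grip": 0.5},{"translation": [3,3,15],"angular": [0,0,0],"grip": 0.5}]}}

```text
time: 10.98
eef_pos: [618.5, 249.7, 30.4]
tcp_rot: [[0.007, 1.0, -0.0], [1.0, -0.007, -0.0], [-0.0, -0.0, -1.0]]
wrist_force: [-0.5, -0.1, 0.8]
gripper_width: 55.2
grasp_force: 8.0
```

Request:
{"op": "apply_moves", "data": {"increments": [{"translation": [0,-2,1],"angular": [0,0,0],"grip": 0.5},{"translation": [0,-2,2.5],"angular": [0,0,0],"grip": 0.5},{"translation": [0,-2,2.5],"angular": [0,0,0],"grip": 0.5}]}}

```text
time: 11.23
eef_pos: [616.4, 250.2, 28.1]
tcp_rot: [[0.006, 1.0, -0.0], [1.0, -0.006, -0.0], [-0.0, -0.0, -1.0]]
wrist_force: [0.3, -0.2, -0.2]
gripper_width: 55.0
grasp_force: 8.0
```

Request:
{"op": "apply_moves", "data": {"increments": [{"translation": [-1,0,1],"angular": [0,0,0],"grip": 0.5},{"translation": [-1,0,1],"angular": [0,0,0],"grip": 0.5},{"translation": [-1,0,1],"angular": [0,0,0],"grip": 0.75},{"translation": [-1,0,1],"angular": [0,0,0],"grip": 0.8},{"translation": [-1,0,1],"angular": [0,0,0],"grip": 0.8}]}}

```text
time: 11.65
eef_pos: [616.7, 249.1, 27.1]
tcp_rot: [[0.007, 1.0, 0.0], [1.0, -0.007, -0.0], [-0.0, 0.0, -1.0]]
wrist_force: [-0.0, 0.6, 0.4]
gripper_width: 70.4
grasp_force: 0.0
```

Request:
{"op": "apply_moves", "data": {"increments": [{"translation": [0,0,0],"angular": [0,0,0],"grip": 0.8},{"translation": [0,0,-20],"angular": [0,0,0],"grip": 0.8},{"translation": [0,0,-60],"angular": [0,0,0],"grip": 0.8},{"translation": [0,0,-100],"angular": [0,0,0],"grip": 0.8},{"translation": [-40,-20,-100],"angular": [0,0,0],"grip": 0.8}]}}

```text
time: 12.07
eef_pos: [603.1, 222.0, 134.8]
tcp_rot: [[0.001, 1.0, 0.012], [1.0, -0.001, 0.011], [0.011, 0.012, -1.0]]
wrist_force: [1.3, 0.7, 1.5]
gripper_width: 74.6
grasp_force: 0.0
```

```bash
python3 -c "
from h import *
s=bot.sense();print(s['eef_pos'],s['gripper_width'])
a=snap('wrist','w7');g(441,-246,130,107)
hsv=cv2.cvtColor(a,cv2.COLOR_BGR2HSV);m=cv2.inRange(hsv,(20,150,80),(35,255,255))
n,l,st,c=cv2.connectedComponentsWithStats(m);i=1+np.argmax(st[1:,4]);print(st[i],c[i])
cv2.imwrite('pics/w7c.png',cv2.resize(a[:300,100:460],None,fx=2,fy=2))"
```

```text
[603.1077724  221.99286032 134.76316044] 74.58785569214425
t [-454.3 -152.3    0.8] ang [  0.19   0.14 -17.44] time 12.12
[ 208  385  352   31 8008] [398.58891109 402.2746004 ]
```

View pics/w7c.png

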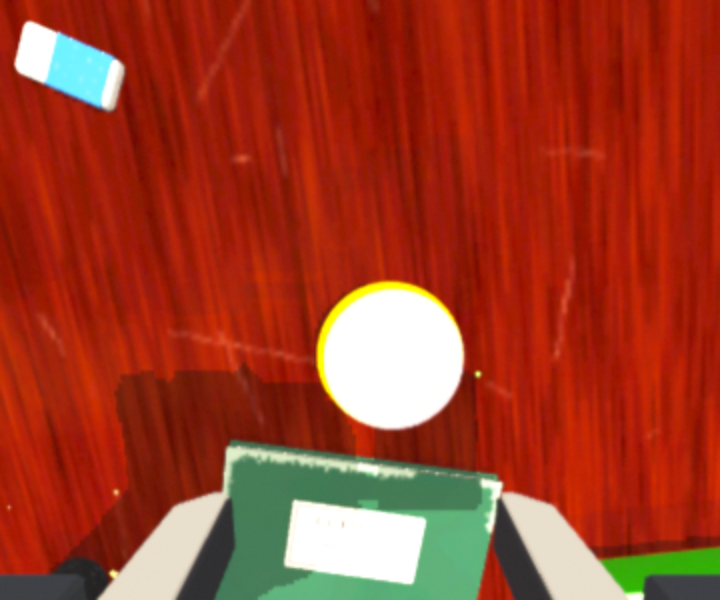

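The dish sits on the tub, centred at (393,357), with the tub rim showing at the left (317) and top (281). The notebook's left edge runs (231,445)-(499,478).

Run:
```python
from h import *
f=lambda u,v,z:w('w7',100+u/2,v/2,z)[:2]
print('dish',f(393,358,56));print('tub left x',f(317,356,41)[0]+33,'tub y',f(390,281,41)[1]-33)
a=f(231,447,13);b=f(499,480,13);e=b-a;print(a,b,np.hypot(*e),np.degrees(np.arctan2(e[1],e[0])))
L=np.array([-e[1],e[0]])/np.hypot(*e);m=(a+b)/2
for t in ((616.3,249.5),f(393,358,56)): print('left clear',(np.array(t)-m)@L-33,'along',(np.array(t)-m)@(e/np.hypot(*e)))
print('nb centre',m-L*52.5)
```

```text
dish [617.07362648 250.91326113]
tub left x 616.8304689237883 tub y 249.02250147635374
[537.09336975 196.85984921] [675.95434017 177.97708614] 140.13895906402033 -7.743767059675974
left clear 29.832652056924864 along 1.3219316180406544
left clear 31.337265892819644 along 1.8980758174699535
nb centre [599.44984023 135.3972382 ]
```

Request:
{"op": "apply_moves", "data": {"increments": [{"translation": [-39,-14,0],"angular": [0,0,0],"grip": 0.8},{"translation": [-78,-28,0],"angular": [0,0,0],"grip": 0.8},{"translation": [-117,-42,0],"angular": [0,0,0],"grip": 0.8},{"translation": [-156,-56,0],"angular": [0,0,0],"grip": 0.8},{"translation": [-195,-70,0],"angular": [0,0,0],"grip": 0.8}]}}

```text
time: 12.53
eef_pos: [525.5, 15.9, 127.3]
tcp_rot: [[0.006, 1.0, 0.0], [1.0, -0.006, -0.0], [-0.0, 0.0, -1.0]]
wrist_force: [0.6, 0.3, -0.2]
gripper_width: 74.1
grasp_force: 0.0
```

Request:
{"op": "apply_moves", "data": {"increments": [{"translation": [-39,-14,0],"angular": [0,0,-5],"grip": 0.8},{"translation": [-78,-28,0],"angular": [0,0,-10],"grip": 0.8},{"translation": [-117,-42,0],"angular": [0,0,-15],"grip": 0.8},{"translation": [-156,-56,0],"angular": [0,0,-15],"grip": 0.8},{"translation": [-195,-70,0],"angular": [0,0,-15],"grip": 0.6}]}}

```text
time: 12.95
eef_pos: [454.2, -178.8, 127.3]
tcp_rot: [[-0.253, 0.967, 0.0], [0.967, 0.253, -0.0], [-0.0, 0.0, -1.0]]
wrist_force: [0.7, 0.3, 0.2]
gripper_width: 71.2
grasp_force: 0.0
```

```bash
python3 -c "
from h import *
s=bot.sense();print(s['eef_pos'],s['gripper_width']);g(436.5,-243,50,104.7)"
```

```text
[ 454.20018772 -178.8401635   127.28270151] 71.16946040474426
t [-57.6 -33.4  77.3] ang [ 0.01  0.01 -0.04] time 12.95
```

Request:
{"op": "apply_moves", "data": {"increments": [{"translation": [-35,-20,0],"angular": [0,0,0],"grip": 0.6},{"translation": [-58,-33,20],"angular": [0,0,0],"grip": 0.6},{"translation": [-58,-33,55],"angular": [0,0,0],"grip": 0.6},{"translation": [-58,-33,77],"angular": [0,0,0],"grip": 0.6},{"translation": [-58,-33,77],"angular": [0,0,0],"grip": 0.6}]}}

```text
time: 13.37
eef_pos: [435.8, -241.5, 47.1]
tcp_rot: [[-0.251, 0.968, -0.004], [0.968, 0.251, 0.002], [0.003, -0.004, -1.0]]
wrist_force: [-0.1, 0.9, 0.1]
gripper_width: 55.9
grasp_force: 0.0
```

```bash
python3 -c "
from h import *
a=snap('wrist','w8');g(436.5,-243,-13,104.7)
cv2.imwrite('pics/w8c.png',cv2.resize(a[120:420,130:430],(600,600)))"
```

```text
t [-2.  -0.6 61.9] ang [-0.16 -0.13 -0.05] time 13.42
```

View pics/w8c.png

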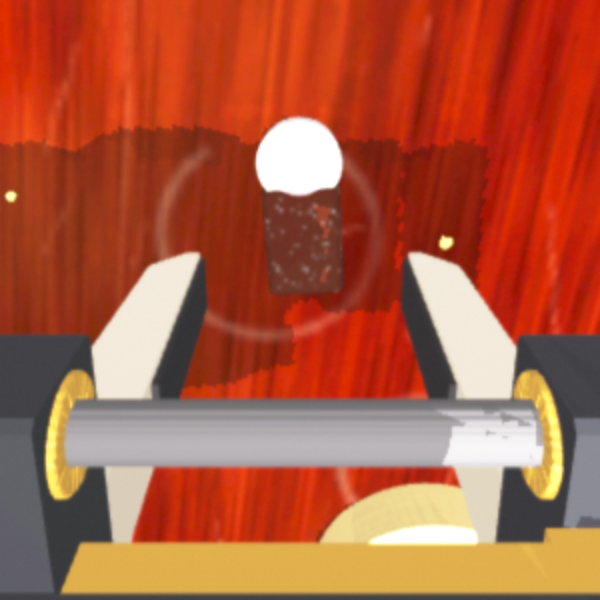

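The magnifier lies between the fingers, with the lens at (299,157) and the cover end centred at (305,292).

```bash
python3 -c "
from h import *
f=lambda u,v,z:w('w8',130+u/2,120+v/2,z)[:2]
a=f(299,157,12);b=f(305.5,292,16);e=a-b;L=np.hypot(*e);print(a,b,L,np.degrees(np.arctan2(e[1],e[0])));c=b+34*e/L;p=c-5.5*e/L;print('c',c,a-18.5*e/L,'grip',p)
g(p[0],p[1],-12,np.degrees(np.arctan2(e[1],e[0])))"
```

```text
[ 429.08700925 -219.96517924] [ 444.46568156 -269.57944576] 51.943036156799586 107.2215920868767
c [ 434.39936859 -237.10377267] [ 434.56426778 -237.63576607] grip [ 436.02774275 -242.35719037]
t [-1.3 -0.9 60.9] ang [-0.16 -0.14 -2.58] time 13.42
```

Request:
{"op": "apply_moves", "data": {"increments": [{"translation": [-1,0,20],"angular": [0,0,-2],"grip": 0.6},{"translation": [-1,0,45],"angular": [0,0,-2],"grip": 0.6},{"translation": [-1,0,58],"angular": [0,0,-2],"grip": 0.6},{"translation": [-1,0,60],"angular": [0,0,-2],"grip": 0.6},{"translation": [-1,0,60],"angular": [0,0,-2],"grip": 0.2}], "newtons": 12}}

```text
time: 13.83
eef_pos: [438.9, -242.0, -9.1]
tcp_rot: [[-0.287, 0.958, 0.0], [0.958, 0.287, -0.0], [-0.0, 0.0, -1.0]]
wrist_force: [-0.0, -0.5, 0.7]
gripper_width: 52.4
grasp_force: 0.0
```

Request:
{"op": "apply_moves", "data": {"increments": [{"translation": [0,0,0],"angular": [0,0,0],"grip": 0.2},{"translation": [0,0,0],"angular": [0,0,0],"grip": 0.2},{"translation": [0,0,0],"angular": [0,0,0],"grip": 0.2},{"translation": [0,0,0],"angular": [0,0,0],"grip": 0.2},{"translation": [0,0,0],"angular": [0,0,0],"grip": 0.2}]}}

```text
time: 14.25
eef_pos: [438.4, -242.9, -9.1]
tcp_rot: [[-0.286, 0.958, 0.001], [0.958, 0.286, -0.001], [-0.001, 0.001, -1.0]]
wrist_force: [-0.9, -0.1, 7.9]
gripper_width: 28.2
grasp_force: 12.0
```

Request:
{"op": "apply_moves", "data": {"increments": [{"translation": [0,0,-40],"angular": [0,0,0],"grip": 0.2},{"translation": [0,0,-80],"angular": [0,0,-6.5],"grip": 0.2},{"translation": [10,10,-100],"angular": [0,0,-13],"grip": 0.2},{"translation": [40,32,-100],"angular": [0,0,-19.5],"grip": 0.2},{"translation": [70,55,-100],"angular": [0,0,-26],"grip": 0.2}]}}

```text
time: 14.67
eef_pos: [471.3, -161.2, 91.9]
tcp_rot: [[-0.677, 0.736, 0.003], [0.736, 0.677, -0.002], [-0.003, 0.001, -1.0]]
wrist_force: [0.8, 0.1, -0.9]
gripper_width: 27.5
grasp_force: 12.0
```

```bash
python3 -c "
from h import *
s=bot.sense();print(s['eef_pos'],s['gripper_width'],s['grasp_force']);g(605.5,134,90,172)"
```

```text
[ 471.2512352  -161.18959732   91.87730116] 27.542485320282967 11.995512396097183
t [126.4 298.6   1.7] ang [-3.00e-02  2.00e-01 -3.94e+01] time 14.67
```

Request:
{"op": "apply_moves", "data": {"increments": [{"translation": [15,35,0],"angular": [0,0,-5],"grip": 0.2},{"translation": [31,70,0],"angular": [0,0,-10],"grip": 0.2},{"translation": [46,106,0],"angular": [0,0,-15],"grip": 0.2},{"translation": [62,143,0],"angular": [0,0,-20],"grip": 0.2},{"translation": [77,180,0],"angular": [0,0,-26],"grip": 0.2}]}}

```text
time: 15.08
eef_pos: [551.5, 20.6, 90.5]
tcp_rot: [[-0.933, 0.361, 0.0], [0.361, 0.933, -0.0], [-0.0, -0.0, -1.0]]
wrist_force: [0.6, -0.3, -1.1]
gripper_width: 28.3
grasp_force: 12.0
```

```bash
python3 -c "
from h import *
s=bot.sense();print(s['eef_pos'],s['gripper_width'],s['grasp_force']);g(605.5,134,40,172)"
```

```text
[551.4567622   20.5516358   90.51887194] 28.34291439965599 11.99666440486908
t [ -9.4 125.3  50.5] ang [-2.000e-02  1.000e-02 -1.316e+01] time 15.08
```

Request:
{"op": "apply_moves", "data": {"increments": [{"translation": [-3,38,0],"angular": [0,0,-6],"grip": 0.2},{"translation": [-6,76,10],"angular": [0,0,-13.2],"grip": 0.2},{"translation": [-9,110,25],"angular": [0,0,-13.2],"grip": 0.2},{"translation": [-9,125,45],"angular": [0,0,-13.2],"grip": 0.2},{"translation": [-9,125,50],"angular": [0,0,-13.2],"grip": 0.2}]}}

```text
time: 15.5
eef_pos: [605.0, 136.5, 38.2]
tcp_rot: [[-0.99, 0.138, -0.001], [0.138, 0.99, 0.003], [0.002, 0.003, -1.0]]
wrist_force: [-0.3, -0.9, -0.4]
gripper_width: 28.2
grasp_force: 12.0
```

```bash
python3 -c "
from h import *
s=bot.sense();print(s['eef_pos'],s['gripper_width'],s['grasp_force']);g(605.5,134,5,172)"
```

```text
[604.98793813 136.49784096  38.19771246] 28.205842278403715 11.998656839132309
t [-0.9 -2.5 33.2] ang [ 0.15 -0.1   0.05] time 15.5
```

Request:
{"op": "apply_moves", "data": {"increments": [{"translation": [-1,-1,15],"angular": [0,0,0],"grip": 0.2},{"translation": [-1,-1,27],"angular": [0,0,0],"grip": 0.2},{"translation": [-1,-1,32],"angular": [0,0,0],"grip": 0.2},{"translation": [-1,-1,32],"angular": [0,0,0],"grip": 0.2},{"translation": [-1,-1,32],"angular": [0,0,0],"grip": 0.2}]}}

```text
time: 15.92
eef_pos: [605.8, 129.8, 8.2]
tcp_rot: [[-0.99, 0.143, -0.0], [0.143, 0.99, -0.001], [0.0, -0.001, -1.0]]
wrist_force: [-0.0, 0.4, -0.1]
gripper_width: 27.7
grasp_force: 12.0
```

Request:
{"op": "apply_moves", "data": {"increments": [{"translation": [0,4.5,0],"angular": [0,0,0],"grip": 0.2},{"translation": [0,4.5,2],"angular": [0,0,0],"grip": 0.2},{"translation": [0,4.5,4],"angular": [0,0,0],"grip": 0.2},{"translation": [0,4.5,4],"angular": [0,0,0],"grip": 0.2}]}}

```text
time: 16.25
eef_pos: [606.8, 135.6, 4.4]
tcp_rot: [[-0.99, 0.142, 0.001], [0.142, 0.99, 0.0], [-0.001, 0.0, -1.0]]
wrist_force: [-0.1, 0.2, 0.9]
gripper_width: 28.2
grasp_force: 12.0
```

Request:
{"op": "apply_moves", "data": {"increments": [{"translation": [0,0,0],"angular": [0,0,0],"grip": 0.55},{"translation": [0,0,0],"angular": [0,0,0],"grip": 0.55},{"translation": [0,0,0],"angular": [0,0,0],"grip": 0.55},{"translation": [0,0,-30],"angular": [0,0,0],"grip": 0.55},{"translation": [0,0,-70],"angular": [0,0,0],"grip": 0.55}]}}

```text
time: 16.67
eef_pos: [604.5, 134.5, 72.1]
tcp_rot: [[-0.99, 0.142, -0.006], [0.142, 0.99, -0.001], [0.006, -0.002, -1.0]]
wrist_force: [0.5, 0.7, 0.9]
gripper_width: 50.8
grasp_force: 0.0
```

Request:
{"op": "apply_moves", "data": {"increments": [{"translation": [0,-20,-100],"angular": [0,0,0],"grip": 0.55},{"translation": [30,-60,-120],"angular": [0,0,0],"grip": 0.55},{"translation": [40,-90,-140],"angular": [0,0,0],"grip": 0.55},{"translation": [40,-130,-150],"angular": [0,0,0],"grip": 0.55},{"translation": [40,-165,-150],"angular": [0,0,0],"grip": 0.55}]}}

```text
time: 17.08
eef_pos: [551.7, 12.0, 215.6]
tcp_rot: [[-0.99, 0.139, 0.003], [0.139, 0.99, 0.0], [-0.003, 0.001, -1.0]]
wrist_force: [0.7, -0.9, -1.0]
gripper_width: 51.5
grasp_force: 0.0
```

```bash
python3 -c "
from h import *
a=snap('wrist','w9');print(bot.sense()['eef_pos'])
u,v=map(int,px('w9',[600,-185,40]));print(u,v,px('w9',[599,135,29]))
A=a[max(0,v-45):max(0,v-45)+100,u-45:u+55]
u2,v2=map(int,px('w9',[599,135,20]));B=a[max(0,v2-50):max(0,v2-50)+100,u2-50:u2+50];print(u2,v2,A.shape,B.shape)
cv2.imwrite('pics/p2.png',np.hstack([cv2.resize(A,(400,400),interpolation=cv2.INTER_CUBIC),cv2.resize(B,(400,400),interpolation=cv2.INTER_CUBIC)]))"
```

```text
[550.65920863   0.90929165 215.39968001]
127 244 [np.float64(385.3002328731846), np.float64(206.806312240234)]
383 204 (100, 100, 3) (100, 100, 3)
```

View pics/p2.png

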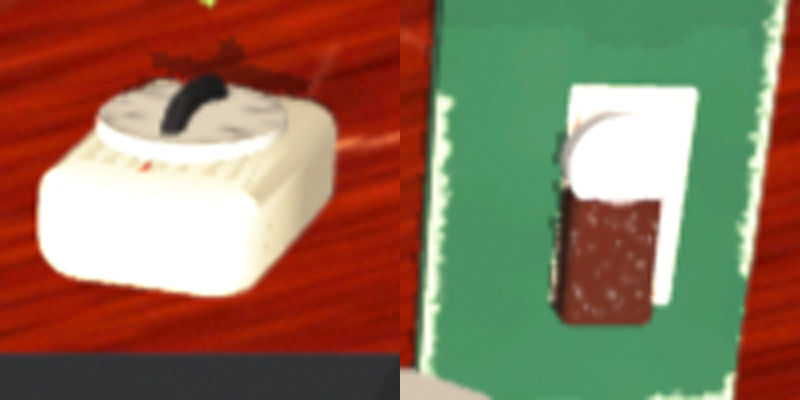

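The timer crop (left) shows the dial and bar towards the robot. The bar tip is near (222,82), the dial centre near (192,118), and the top back edge runs (80,281)-(220,296). On the right, the magnifier lies in the notebook's middle along its long side, with the lens at (610,157) and the cover end at (607,322).

```bash
cat > fit.py <<'E'
from h import *
from scipy.optimize import minimize
S=6;sets=[]
for n,(u,v) in (('w1',(390,40)),('w9',(75,195))):
    im=cv2.imread(f'pics/{n}.png')[v:v+95,u:u+110];im=cv2.resize(im,None,fx=S,fy=S,interpolation=cv2.INTER_CUBIC)
    h=cv2.cvtColor(im,cv2.COLOR_BGR2HSV);m=((im[...,0]>45)&(im[...,1].astype(int)*2>im[...,2])&(im[...,2]>90)).astype(np.uint8)
    k,l,s,_=cv2.connectedComponentsWithStats(m);m=(l==1+np.argmax(s[1:,4])).astype(np.uint8)
    m=cv2.morphologyEx(m,cv2.MORPH_CLOSE,cv2.getStructuringElement(2,(61,61)))
    d=np.load(f'pics/{n}.npz');sets.append((m,d['M'],d['k'],u,v));print(n,m.sum(),s[1:,:].tolist()[:4] if 0 else cv2.boundingRect(m))
t=np.linspace(0,2*np.pi,40)
def pts(xf,r):
    P=[]
    for X in(xf,27):
        sx=np.sign(X)
        for k in np.linspace(0,1,4):
            a=k*np.pi/2;ins=r*(1-np.sin(a));xx=X-sx*r*(1-np.cos(a))
            for Y in(-33+ins,33-ins):
                for Z in(ins if 0 else 0,68-ins):
                    s=np.sign(Y)
                    P+= [(xx,Y-s*r*.8,Z),(xx,Y,Z-r*.8 if Z else 0),(xx,Y-s*r*.3,Z-r*.3 if Z else 0)]
    return np.array(P)
def cost(p,ret=False):
    x,y,yaw,xf=p;a=np.radians(yaw);c,s=np.cos(a),np.sin(a);tot=[]
    for m,M,k,u,v in sets:
        o=np.zeros(m.shape,np.uint8)
        Q=pts(xf,7)@np.array([[c,s,0],[-s,c,0],[0,0,1]])+[x,y,0]
        C=Q@M[:3,:3].T+M[:3,3];q=np.c_[k[0]*C[:,0]/C[:,2]+k[2]-u,k[1]*C[:,1]/C[:,2]+k[3]-v]*S+S/2-.5
        cv2.fillConvexPoly(o,cv2.convexHull(q.astype(np.float32)).astype(np.int32),1);tot.append(int((o!=m).sum()))
    return tot if ret else sum(tot)
best=min((minimize(cost,[x,y,w0,-19],method='Nelder-Mead',options=dict(initial_simplex=np.array([x,y,w0,-19])+np.vstack([[0]*4,np.diag([6,6,8,3])]))) for x in(596,604) for y in(-190,-182) for w0 in(-17,-8)),key=lambda r:r.fun)
print(best.x.round(1),best.fun,cost(best.x,True))
x,y,yaw,_=best.x;a=np.radians(yaw);e=np.array([np.cos(a),np.sin(a)]);yy=np.array([-e[1],e[0]])
can=np.array([x,y])-e*(27+30+17);print('can',can,'vial',can-yy*(17+30+11.5),'bar',np.array([x,y])-27*e)
E
python3 fit.py
python3 - <<'E'
from h import *
f=lambda u,v,z:w('w9',82+u/4,199+v/4,z)[:2]
for p,q in (((80,281,62),(220,296,62)),((97,125,34),(288,122,34))):
    a,b=f(*p),f(*q);e=b-a;print(a,b,np.hypot(*e),'yaw',np.degrees(np.arctan2(-e[0],e[1])))
print('bar tip',f(205,80,34))
f=lambda u,v,z:w('w9',333+(u-400)/4,154+v/4,z)[:2]
a=f(610,157,25);b=f(607,318,29);e=a-b;print('mag',a,b,np.hypot(*e),np.degrees(np.arctan2(e[1],e[0])),'c',b+34*e/np.hypot(*e))
g(446.5,116.5,60,172)
E
```

```text
w1 131142 (101, 75, 451, 404)
w9 114843 (96, 141, 472, 330)
[ 596.3 -184.2  -16.4  -12.7] 15072.0 [7149, 7923]
can [ 525.32188447 -163.24570861] vial [ 508.77404845 -219.35648408] bar [ 570.40233655 -176.54055123]
[ 618.45669627 -211.39134949] [ 629.07054076 -171.62642718] 41.15704971572587 yaw -14.944687069887557
[ 579.55369919 -209.34517926] [ 586.81103578 -150.7294217 ] 59.063321681193344 yaw -7.0579887056564194
bar tip [ 569.9567757 -172.3420311]
mag [583.04602261 137.20051653] [634.03846467 132.74654084] 51.186590495771036 175.0081233524491 c [600.16742514 135.70503391]
t [120.5  99.7 154.6] ang [-0.36  0.09 -0.6 ] time 17.13
```

Request:
{"op": "apply_moves", "data": {"increments": [{"translation": [35,29,0],"angular": [0,0,0],"grip": 0.8},{"translation": [70,58,20],"angular": [0,0,0],"grip": 0.8},{"translation": [105,87,35],"angular": [0,0,0],"grip": 0.8},{"translation": [119,97,70],"angular": [0,0,0],"grip": 0.8},{"translation": [119,97,80],"angular": [0,0,0],"grip": 0.8}]}}

```text
time: 17.55
eef_pos: [444.8, 126.4, 131.9]
tcp_rot: [[-0.99, 0.138, -0.0], [0.138, 0.99, 0.001], [0.001, 0.0, -1.0]]
wrist_force: [-0.4, 0.2, 0.1]
gripper_width: 74.0
grasp_force: 0.0
```

Run:
```python
from h import *
a=snap('wrist','w10');print(bot.sense()['eef_pos'])
for n,P,hw in (('w9',(446,115,50),14),('w10',(446,115,50),35),('w9',(452,12,62),11),('w10',(452,12,62),15)):
    im=cv2.imread(f'pics/{n}.png');u,v=map(int,px(n,P))
    if not(0<=u<560 and 0<=v<420): print(n,'out',u,v);continue
    y0,x0=max(v-hw*2,0),max(u-hw*2,0);c=im[y0:v+hw*2,x0:u+hw*2]
    m=(c[...,2]<60).astype(np.uint8);k,l,s,ce=cv2.connectedComponentsWithStats(m)
    for i in range(1,k):
        if s[i,4]>60:
            b=s[i];print(n,P,'pred',u,v,'box',b[0]+x0,b[1]+y0,b[2],b[3],b[4],'ctr',w(n,*(ce[i]+[x0,y0]),P[2]).round(1)[:2])
g(446.5,115,0,172)
```

```text
[444.07086884 125.51699483 129.52587189]
w9 (446, 115, 50) pred 365 73 box 359 64 14 13 64 ctr [442.6 116.4]
w9 (446, 115, 50) pred 365 73 box 342 67 28 25 232 ctr [452.4 100.2]
w10 (446, 115, 50) pred 267 211 box 249 184 36 39 982 ctr [438.3 114.8]
w10 (446, 115, 50) pred 267 211 box 199 251 18 30 293 ctr [494.7  52.7]
w10 (446, 115, 50) pred 267 211 box 262 265 75 2 149 ctr [502.3 136.1]
w10 (452, 12, 62) pred 151 237 box 147 220 21 20 200 ctr [443.3  21.1]
t [ -4.3  -9.9 129.5] ang [-0.06 -0.21  0.08] time 17.6
```

Run:
```python
from h import *
im=cv2.imread('pics/w10.png')
print([tuple(int(t) for t in im[v,264:270].mean(0)) for v in range(176,246,2)])
print([int(t) for t in im[206:212,236:300,2].mean(0)])
print('lid edge far/near pred', [px('w10',[446+d,115,50]) for d in(-17,0,17)],[px('w10',[446-17,115,z]) for z in(0,50)])
```

```text
[(8, 20, 103), (10, 23, 107), (9, 23, 107), (7, 19, 94), (28, 30, 51), (34, 34, 36), (34, 34, 35), (34, 35, 37), (39, 40, 42), (43, 45, 48), (45, 46, 49), (44, 45, 47), (44, 45, 47), (44, 45, 47), (42, 43, 45), (46, 47, 50), (53, 55, 57), (48, 49, 49), (52, 53, 55), (63, 66, 69), (51, 51, 53), (56, 57, 59), (59, 62, 65), (73, 75, 79), (62, 64, 67), (60, 63, 69), (22, 34, 141), (8, 28, 159), (6, 23, 147), (0, 22, 144), (5, 25, 150), (4, 30, 168), (4, 31, 170), (5, 29, 160), (4, 30, 166)]
[137, 136, 136, 135, 134, 134, 136, 144, 154, 155, 147, 122, 67, 48, 48, 48, 49, 51, 48, 47, 47, 46, 46, 47, 51, 55, 51, 52, 57, 56, 53, 50, 49, 49, 48, 48, 46, 48, 52, 60, 59, 53, 53, 54, 54, 54, 54, 54, 66, 127, 140, 142, 144, 145, 145, 146, 146, 147, 148, 147, 147, 147, 146, 148]
lid edge far/near pred [[np.float64(264.9326289628627), np.float64(193.0268695312129)], [np.float64(267.86930009771885), np.float64(211.4832837944882)], [np.float64(270.7067337654229), np.float64(229.3160096295775)]] [[np.float64(267.2931419926546), np.float64(181.32902018998914)], [np.float64(264.9326289628627), np.float64(193.0268695312129)]]
```

Request:
{"op": "apply_moves", "data": {"increments": [{"translation": [-3,-11,20],"angular": [0,0,0],"grip": 0.8},{"translation": [-3,-11,60],"angular": [0,0,0],"grip": 0.8},{"translation": [-3,-11,100],"angular": [0,0,0],"grip": 0.8},{"translation": [-3,-11,130],"angular": [0,0,0],"grip": 0.8},{"translation": [-3,-11,134],"angular": [0,0,0],"grip": 0.7}], "newtons": 8}}

```text
time: 18.02
eef_pos: [448.5, 111.9, -4.5]
tcp_rot: [[-0.99, 0.142, -0.004], [0.142, 0.99, -0.002], [0.004, -0.003, -1.0]]
wrist_force: [0.0, 0.4, 0.1]
gripper_width: 71.1
grasp_force: 0.0
```

```bash
python3 -c "
from h import *
s=bot.sense();print(s['eef_pos'],s['wrist_force']);g(446,114,-6,172)"
```

```text
[448.48619088 111.8929341   -4.54914209] [0.00331364 0.36831705 0.13268116]
t [2.8 1.7 1.5] ang [-0.15 -0.23 -0.17] time 18.02
```

Request:
{"op": "apply_moves", "data": {"increments": [{"translation": [2.5,2,0],"angular": [0,0,0],"grip": 0.2},{"translation": [2.5,2,0],"angular": [0,0,0],"grip": 0.2},{"translation": [2.5,2,0],"angular": [0,0,0],"grip": 0.2},{"translation": [2.5,2,0],"angular": [0,0,0],"grip": 0.2},{"translation": [2.5,2,0],"angular": [0,0,0],"grip": 0.2}]}}

```text
time: 18.43
eef_pos: [448.2, 114.9, 0.1]
tcp_rot: [[-0.99, 0.143, 0.002], [0.143, 0.99, 0.0], [-0.002, 0.001, -1.0]]
wrist_force: [0.6, 0.8, -0.4]
gripper_width: 38.6
grasp_force: 0.0
```

Request:
{"op": "apply_moves", "data": {"increments": [{"translation": [0,0,0],"angular": [0,0,0],"grip": 0.2},{"translation": [0,0,0],"angular": [0,0,0],"grip": 0.2},{"translation": [0,0,0],"angular": [0,0,0],"grip": 0.2},{"translation": [0,0,0],"angular": [0,0,0],"grip": 0.2}]}}

```text
time: 18.77
eef_pos: [447.8, 114.9, -0.6]
tcp_rot: [[-0.99, 0.142, 0.001], [0.142, 0.99, -0.0], [-0.001, -0.0, -1.0]]
wrist_force: [1.0, -1.9, 9.5]
gripper_width: 32.0
grasp_force: 8.0
```

```bash
python3 -c "
from h import *
s=bot.sense();print(s['eef_pos'],s['wrist_force'],s['gripper_width']);g(525.2,-164.5,70,165)"
```

```text
[447.83119705 114.85606788  -0.6141241 ] [ 1.0253756  -1.90248059  9.52016205] 32.00585362389648
t [-116.5 -265.5  -70.4] ang [-0.01  0.08  6.81] time 18.77
```

Request:
{"op": "apply_moves", "data": {"increments": [{"translation": [0,0,-40],"angular": [0,0,0],"grip": 0.2},{"translation": [0,0,-75],"angular": [0,0,0],"grip": 0.2},{"translation": [-16,-36,-85],"angular": [0,0,0],"grip": 0.2},{"translation": [-32,-72,-85],"angular": [0,0,0],"grip": 0.2},{"translation": [-48,-108,-85],"angular": [0,0,0],"grip": 0.2}]}}

```text
time: 19.18
eef_pos: [480.3, 0.1, 85.1]
tcp_rot: [[-0.99, 0.141, 0.002], [0.141, 0.99, -0.0], [-0.002, 0.0, -1.0]]
wrist_force: [1.1, -0.2, -0.6]
gripper_width: 32.0
grasp_force: 8.0
```

Request:
{"op": "apply_moves", "data": {"increments": [{"translation": [-16,-36,0],"angular": [0,0,0],"grip": 0.2},{"translation": [-32,-72,0],"angular": [0,0,0],"grip": 0.2},{"translation": [-48,-108,0],"angular": [0,0,0],"grip": 0.2},{"translation": [-64,-144,15],"angular": [0,0,0],"grip": 0.2},{"translation": [-67,-152,35],"angular": [0,0,0],"grip": 0.2}]}}

```text
time: 19.6
eef_pos: [525.7, -166.4, 48.8]
tcp_rot: [[-0.989, 0.15, 0.002], [0.15, 0.989, -0.004], [-0.003, -0.003, -1.0]]
wrist_force: [-0.0, -1.4, -0.4]
gripper_width: 32.4
grasp_force: 8.0
```

```bash
python3 -c "
from h import *
s=bot.sense();print(s['eef_pos'],s['wrist_force'],s['gripper_width'],s['grasp_force']);g(526.5,-163.8,0,172)"
```

```text
[ 525.68078061 -166.39362684   48.83776965] [-0.02710831 -1.42649737 -0.39255609] 32.372788910085696 7.994795216461625
t [-0.3  2.8 48.8] ang [-0.19  0.15 -0.65] time 19.6
```

Request:
{"op": "apply_moves", "data": {"increments": [{"translation": [0,3,15],"angular": [0,0,0],"grip": 0.2},{"translation": [0,3,35],"angular": [0,0,0],"grip": 0.2},{"translation": [0,3,44],"angular": [0,0,0],"grip": 0.2},{"translation": [0,3,47],"angular": [0,0,0],"grip": 0.2},{"translation": [0,3,47],"angular": [0,0,0],"grip": 0.2}]}}

```text
time: 20.02
eef_pos: [524.3, -155.3, 1.5]
tcp_rot: [[-0.99, 0.141, -0.001], [0.141, 0.99, 0.0], [0.001, 0.0, -1.0]]
wrist_force: [-0.1, -1.1, 0.3]
gripper_width: 32.0
grasp_force: 8.0
```

Request:
{"op": "apply_moves", "data": {"increments": [{"translation": [-3.5,-8,0],"angular": [0,0,0],"grip": 0.2},{"translation": [-3.5,-8,0],"angular": [0,0,0],"grip": 0.2},{"translation": [-3.5,-8,1],"angular": [0,0,0],"grip": 0.2},{"translation": [-3.5,-8,2],"angular": [0,0,0],"grip": 0.2},{"translation": [-3.5,-8,2],"angular": [0,0,0],"grip": 0.2}]}}

```text
time: 20.43
eef_pos: [527.0, -164.2, 0.0]
tcp_rot: [[-0.99, 0.142, 0.0], [0.142, 0.99, -0.0], [-0.0, -0.0, -1.0]]
wrist_force: [0.3, 0.4, 0.3]
gripper_width: 31.6
grasp_force: 8.0
```

Request:
{"op": "apply_moves", "data": {"increments": [{"translation": [0,0,0.7],"angular": [0,0,0],"grip": 0.2},{"translation": [0,0,0.7],"angular": [0,0,0],"grip": 0.2},{"translation": [0,0,0.7],"angular": [0,0,0],"grip": 0.6},{"translation": [0,0,0.7],"angular": [0,0,0],"grip": 0.6},{"translation": [0,0,0.7],"angular": [0,0,0],"grip": 0.6}]}}

```text
time: 20.85
eef_pos: [526.8, -164.0, -1.0]
tcp_rot: [[-0.99, 0.142, -0.0], [0.142, 0.99, 0.0], [0.0, 0.0, -1.0]]
wrist_force: [0.3, 1.1, -0.3]
gripper_width: 47.5
grasp_force: 0.0
```

Request:
{"op": "apply_moves", "data": {"increments": [{"translation": [0,0,0],"angular": [0,0,0],"grip": 0.6},{"translation": [0,0,-20],"angular": [0,0,0],"grip": 0.6},{"translation": [0,0,-60],"angular": [0,0,0],"grip": 0.6},{"translation": [0,0,-100],"angular": [0,0,0],"grip": 0.6},{"translation": [0,0,-130],"angular": [0,0,7],"grip": 0.6}]}}

```text
time: 21.27
eef_pos: [526.9, -163.6, 131.1]
tcp_rot: [[-0.966, 0.259, 0.0], [0.259, 0.966, 0.001], [0.0, 0.001, -1.0]]
wrist_force: [-0.1, -0.7, 1.0]
gripper_width: 55.8
grasp_force: 0.0
```

Run:
```python
from h import *
a=snap('wrist','w11');print(bot.sense()['eef_pos'])
P=(525,-164.5,50);u,v=map(int,px('w11',P));c=a[v-35:v+36,u-35:u+36]
m=((c.max(2)<95)&(c.max(2).astype(int)-c.min(2)<25)).astype(np.uint8);k,l,s,ce=cv2.connectedComponentsWithStats(m)
print('pred',u,v,[s[i].tolist() for i in range(1,k) if s[i,4]>100])
for q in [(525-17,-164.5,0),(525-17,-164.5,50),(525+17,-164.5,50),(525,-164.5-17,50),(525,-164.5+17,50)]: print(np.subtract(px('w11',q),[u-35,v-35]).round(1))
g(452,12,100,90)
```

```text
[ 529.60823703 -163.32506069  135.99109064]
pred 278 207 [[17, 9, 36, 43, 1152]]
[31.7  5.7]
[30.6 16.9]
[40.7 52.7]
[17.2 39.9]
[54.4 30.2]
t [122.8 147.4  35.4] ang [ 0.3   0.28 74.13] time 21.32
```

Request:
{"op": "apply_moves", "data": {"increments": [{"translation": [20,25,0],"angular": [0,0,7],"grip": 0.6},{"translation": [45,54,0],"angular": [0,0,14],"grip": 0.6},{"translation": [69,83,0],"angular": [0,0,21],"grip": 0.6},{"translation": [93,112,0],"angular": [0,0,28],"grip": 0.6},{"translation": [120,140,0],"angular": [0,0,35],"grip": 0.6}]}}

```text
time: 21.73
eef_pos: [447.2, 3.7, 129.0]
tcp_rot: [[-0.635, 0.772, 0.001], [0.772, 0.635, 0.001], [-0.0, 0.001, -1.0]]
wrist_force: [0.3, 1.5, 0.4]
gripper_width: 55.9
grasp_force: 0.0
```

```bash
python3 -c "
from h import *
g(452,12,100,90)"
```

```text
t [ 3.4  8.9 29. ] ang [ 5.000e-02 -2.000e-02  3.943e+01] time 21.73
```

Request:
{"op": "apply_moves", "data": {"increments": [{"translation": [3,9,0],"angular": [0,0,7],"grip": 0.6},{"translation": [3,9,5],"angular": [0,0,14],"grip": 0.6},{"translation": [3,9,15],"angular": [0,0,21],"grip": 0.6},{"translation": [3,9,20],"angular": [0,0,28],"grip": 0.6},{"translation": [3,9,20],"angular": [0,0,35],"grip": 0.6}]}}

```text
time: 22.15
eef_pos: [452.1, 10.7, 108.2]
tcp_rot: [[-0.079, 0.997, -0.001], [0.997, 0.079, -0.0], [-0.0, -0.001, -1.0]]
wrist_force: [-0.5, 0.7, 0.3]
gripper_width: 55.7
grasp_force: 0.0
```

Run:
```python
from h import *
a=snap('wrist','w12');print(bot.sense()['eef_pos'])
P=(452,12,62);u,v=map(int,px('w12',P));print(u,v);x0,y0=u-35,v-45;c=a[y0:y0+80,x0:x0+70]
m=((c.max(2)<95)&(c.max(2).astype(int)-c.min(2)<30)).astype(np.uint8);k,l,s,ce=cv2.connectedComponentsWithStats(m)
print('cap',[s[i].tolist() for i in range(1,k) if s[i,4]>60])
m=((c[...,1].astype(int)>45)).astype(np.uint8);k,l,s,ce=cv2.connectedComponentsWithStats(m)
print('light',[s[i].tolist() for i in range(1,k) if s[i,4]>60])
for q in [(442,12,62),(462,12,62),(452,2,62),(452,22,62),(452,23.5,0),(440.5,12,30),(463.5,12,30)]: print(q,np.subtract(px('w12',q),[x0,y0]).round(1))
g(452,12,0,90)
```

```text
[452.32305449  10.84751639 108.58092428]
281 221
cap [[21, 28, 25, 28, 560]]
light [[19, 12, 29, 43, 806]]
(442, 12, 62) [22.4 44.2]
(462, 12, 62) [48.  46.2]
(452, 2, 62) [34.2 57.2]
(452, 22, 62) [36.2 32.9]
(452, 23.5, 0) [36.3 12.8]
(440.5, 12, 30) [22.1 32.4]
(463.5, 12, 30) [48.4 34.4]
t [  1.2  -0.2 108.6] ang [-0.05 -0.01  4.06] time 22.2
```

Request:
{"op": "apply_moves", "data": {"increments": [{"translation": [2,-1,30],"angular": [0,0,0],"grip": 0.6},{"translation": [2,-1,65],"angular": [0,0,0],"grip": 0.6},{"translation": [2,-1,100],"angular": [0,0,0],"grip": 0.6},{"translation": [2,-1,114],"angular": [0,0,0],"grip": 0.6},{"translation": [2,-1,114],"angular": [0,0,0],"grip": 0.6}], "newtons": 8}}

```text
time: 22.62
eef_pos: [450.0, 13.0, -7.6]
tcp_rot: [[-0.089, 0.996, -0.005], [0.996, 0.089, -0.001], [-0.0, -0.005, -1.0]]
wrist_force: [0.3, 0.8, 0.2]
gripper_width: 55.9
grasp_force: 0.0
```

Request:
{"op": "apply_moves", "data": {"increments": [{"translation": [0,0,0],"angular": [0,0,0],"grip": 0.1},{"translation": [0,0,0],"angular": [0,0,0],"grip": 0.1},{"translation": [0,0,0],"angular": [0,0,0],"grip": 0.1},{"translation": [0,0,0],"angular": [0,0,0],"grip": 0.1},{"translation": [0,0,0],"angular": [0,0,0],"grip": 0.1}]}}

```text
time: 23.03
eef_pos: [452.2, 12.1, -4.0]
tcp_rot: [[-0.084, 0.997, 0.002], [0.997, 0.084, 0.0], [0.0, 0.002, -1.0]]
wrist_force: [0.3, 0.4, -0.4]
gripper_width: 27.3
grasp_force: 0.1
```

Request:
{"op": "apply_moves", "data": {"increments": [{"translation": [0,0,0],"angular": [0,0,0],"grip": 0.1},{"translation": [0,0,0],"angular": [0,0,0],"grip": 0.1}]}}

```text
time: 23.2
eef_pos: [451.9, 12.3, -4.4]
tcp_rot: [[-0.084, 0.996, 0.001], [0.996, 0.084, 0.0], [0.0, 0.001, -1.0]]
wrist_force: [-0.2, 0.4, 6.5]
gripper_width: 22.3
grasp_force: 8.0
```

```bash
python3 -c "
from h import *
g(509.6,-221,80,82)"
```

```text
t [-237.3   38.   -84.3] ang [ 6.000e-02 -1.000e-02  1.281e+01] time 23.2
```

Request:
{"op": "apply_moves", "data": {"increments": [{"translation": [0,0,-40],"angular": [0,0,0],"grip": 0.1},{"translation": [0,0,-78],"angular": [0,0,0],"grip": 0.1},{"translation": [-38,6,-85],"angular": [0,0,0],"grip": 0.1},{"translation": [-77,12,-85],"angular": [0,0,0],"grip": 0.1},{"translation": [-115,18,-85],"angular": [0,0,0],"grip": 0.1}]}}

```text
time: 23.62
eef_pos: [479.9, -102.2, 81.4]
tcp_rot: [[-0.086, 0.996, 0.002], [0.996, 0.086, -0.001], [-0.001, 0.002, -1.0]]
wrist_force: [1.1, -0.2, -0.4]
gripper_width: 22.4
grasp_force: 8.0
```

Request:
{"op": "apply_moves", "data": {"increments": [{"translation": [-38,6,0],"angular": [0,0,0],"grip": 0.1},{"translation": [-76,12,0],"angular": [0,0,0],"grip": 0.1},{"translation": [-110,18,0],"angular": [0,0,0],"grip": 0.1},{"translation": [-120,20,20],"angular": [0,0,0],"grip": 0.1},{"translation": [-120,20,40],"angular": [0,0,0],"grip": 0.1}]}}

```text
time: 24.03
eef_pos: [509.9, -223.6, 40.0]
tcp_rot: [[-0.078, 0.997, 0.002], [0.997, 0.078, -0.002], [-0.002, 0.002, -1.0]]
wrist_force: [0.6, 0.8, -0.7]
gripper_width: 22.6
grasp_force: 8.0
```

Request:
{"op": "apply_moves", "data": {"increments": [{"translation": [0,0,0],"angular": [0,0,0],"grip": 0.1},{"translation": [0,0,0],"angular": [0,0,0],"grip": 0.1}]}}

```text
time: 24.2
eef_pos: [508.3, -218.0, 39.6]
tcp_rot: [[-0.084, 0.996, -0.002], [0.996, 0.084, 0.001], [0.001, -0.002, -1.0]]
wrist_force: [-0.3, -0.2, -0.4]
gripper_width: 22.3
grasp_force: 8.0
```

```bash
python3 -c "
from h import *
s=bot.sense();print(s['eef_pos'],s['gripper_width'],s['grasp_force']);g(509.6,-221.2,-3.5,95)"
```

```text
[ 508.28573166 -218.03970732   39.55517344] 22.30744965865787 7.991208548191935
t [-3.3  1.1 43. ] ang [-0.13 -0.07 -0.16] time 24.2
```

Request:
{"op": "apply_moves", "data": {"increments": [{"translation": [-3,1,20],"angular": [0,0,0],"grip": 0.1},{"translation": [-3,1,35],"angular": [0,0,0],"grip": 0.1},{"translation": [-3,1,41],"angular": [0,0,0],"grip": 0.1},{"translation": [-3,1,42],"angular": [0,0,0],"grip": 0.1},{"translation": [-3,1,42],"angular": [0,0,0],"grip": 0.1}]}}

```text
time: 24.62
eef_pos: [510.7, -220.8, -1.2]
tcp_rot: [[-0.085, 0.996, 0.0], [0.996, 0.085, -0.0], [-0.0, 0.0, -1.0]]
wrist_force: [-0.8, -0.2, 0.2]
gripper_width: 22.6
grasp_force: 8.0
```

Request:
{"op": "apply_moves", "data": {"increments": [{"translation": [0,0,0],"angular": [0,0,0],"grip": 0.1},{"translation": [0,0,0],"angular": [0,0,0],"grip": 0.1}]}}

```text
time: 24.78
eef_pos: [511.0, -221.5, -0.9]
tcp_rot: [[-0.084, 0.996, 0.001], [0.996, 0.084, -0.0], [-0.001, 0.001, -1.0]]
wrist_force: [-0.3, 0.1, -0.3]
gripper_width: 22.3
grasp_force: 8.0
```

Request:
{"op": "apply_moves", "data": {"increments": [{"translation": [0,-1,1.5],"angular": [0,0,0],"grip": 0.1},{"translation": [0,-1,3],"angular": [0,0,0],"grip": 0.1},{"translation": [0,-1,3],"angular": [0,0,0],"grip": 0.1},{"translation": [0,-1,3],"angular": [0,0,0],"grip": 0.1}]}}

```text
time: 25.12
eef_pos: [509.3, -221.7, -4.6]
tcp_rot: [[-0.084, 0.996, -0.0], [0.996, 0.084, -0.0], [-0.0, -0.0, -1.0]]
wrist_force: [-1.7, -0.5, 5.4]
gripper_width: 22.4
grasp_force: 8.0
```

Contact with the table is felt; releasing and lifting away.

Request:
{"op": "apply_moves", "data": {"increments": [{"translation": [0,0,-0.5],"angular": [0,0,0],"grip": 0.45},{"translation": [0,0,-0.5],"angular": [0,0,0],"grip": 0.45},{"translation": [0,0,-0.5],"angular": [0,0,0],"grip": 0.45},{"translation": [0,0,-0.5],"angular": [0,0,0],"grip": 0.45}]}}

```text
time: 25.45
eef_pos: [509.4, -221.6, -4.5]
tcp_rot: [[-0.084, 0.996, -0.0], [0.996, 0.084, 0.0], [0.0, -0.0, -1.0]]
wrist_force: [0.2, 0.0, 0.4]
gripper_width: 41.0
grasp_force: 0.0
```

Request:
{"op": "apply_moves", "data": {"increments": [{"translation": [0,0,-20],"angular": [0,0,0],"grip": 0.45},{"translation": [0,0,-60],"angular": [0,0,0],"grip": 0.45},{"translation": [0,0,-100],"angular": [0,0,0],"grip": 0.45},{"translation": [0,0,-140],"angular": [0,0,0],"grip": 0.45},{"translation": [30,0,-160],"angular": [0,0,0],"grip": 0.45}]}}

```text
time: 25.87
eef_pos: [508.2, -196.7, 159.1]
tcp_rot: [[-0.077, 0.997, 0.004], [0.997, 0.077, -0.003], [-0.003, 0.003, -1.0]]
wrist_force: [1.6, -0.6, 0.8]
gripper_width: 41.7
grasp_force: 0.0
```

Run:
```python
from h import *
a=snap('wrist','w13');print(bot.sense()['eef_pos'])
for P,r,n in (((509.5,-221.3,62),10,'vial'),((525,-164.5,50),17,'can')):
    u,v=map(int,px('w13',P));x0,y0=max(u-30,0),max(v-30,0);c=a[y0:y0+60,x0:x0+60]
    m=((c.max(2)<95)&(c.max(2).astype(int)-c.min(2)<30)).astype(np.uint8);k,l,s,ce=cv2.connectedComponentsWithStats(m)
    print(n,u,v,[s[i].tolist() for i in range(1,k) if s[i,4]>40])
    for d in((-r,0),(r,0),(0,-r),(0,r)): print(np.subtract(px('w13',(P[0]+d[0],P[1]+d[1],P[2])),[x0,y0]).round(1))
    print('base',np.subtract(px('w13',(P[0],P[1]+r,0)),[x0,y0]).round(1))
```

```text
[ 509.14872024 -187.40562296  161.70617811]
vial 280 229 [[20, 17, 20, 22, 360]]
[19.7 29.6]
[40.7 31.1]
[29.4 40.1]
[31.  20.5]
base [30.9  2.9]
can 301 169 [[13, 11, 34, 37, 782]]
[12.2 29.1]
[48.3 31.8]
[28.6 48.1]
[32.  12.2]
base [28.8  6.8]
```

```bash
python3 -c "
from rig import bot
print(bot.finish_job())"
```

```text
the job is handed in; nothing more can be done
None
```

All five items were placed in the order asked and the job was handed in at about 26 s; camera measurements after each placing put everything within about 2 mm of its target, except that the magnifier's angle read about 3° off square in an oblique view.

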